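Load the badge press and index its die table

ROBOT

A 6-joint arm with a two-finger parallel gripper is mounted at the origin on the work surface. World frame = base frame: x ahead of the robot, y to its left, z up, the work surface at z = 0. Lengths are in mm, angles in rad, forces in N, time in s.
With the tool pointing down it reaches from about 350 to 1000 mm from the base axis. Payload 7.1 kg.
Tool frame: the origin (TCP) lies at the very end of the fingers, on their centre line; the grasp point (between the pads) lies 19 mm behind it; z points along the fingers, x is the direction in which the jaws open and shut, and the axes are right-handed (so a half turn about z gives the same grasp; the last joint's range is limited). The gripper opens to 85 mm and grips with 20 to 120 N. Pads are 22 mm wide; open, the fingers measure 114 mm over their backs; the gripper's body (76 mm by 85 mm) begins 54 mm behind the grasp point. The pads swing forward as they close: fully open they stand 13 mm farther back than shut.
Start: joints at [1.167, 0.423, 1.63, -0, 1.089, -0.019], TCP at [234.576, 579.292, 231.319] pointing down, gripper open.
Joint ranges: [-3, 3], [-0.9, 2.11], [0.09, 2.58], [-1.31, 4.45], [0.11, 2.69], [-2.54, 2.54]. Speed limits (rad/s): [2.39, 2.39, 3.01, 3.14, 3.14, 3.14].

INTERFACE

Orientations are given as a rotation vector (axis times angle).
In Python, from station import sense, read_camera, get_calibration, sign_off gives the robot as it stands.
- The arm moves only by the tool carry_out, never from a script. Its argument "plan" is a list of rows, each a list of 7 numbers: the shift along the tool's x, y, z in cm, then the turn, a rotation vector about the tool's x, y, z in degrees, then the finger opening in cm, from 0 to 8.54. A call has 1 to 8 rows; each row is the pose to reach, as a shift and turn from the pose commanded when the call began, along the tool's axes at that moment; what a row does not reach only later rows make up. A row lasts 1/12 s, in which the tool goes at most 41.7 mm and 7.16 degrees, less where a joint would pass 70% of its speed; a pose out of reach is approached as far as the arm can. A call with a gripper value outside its range is refused whole. The fingers move at their own pace and stop on an object; "grip_force" is the grip in N (left out, the last holds). Time passes only in rows, so rows that repeat a pose let the fingers close. It gives the time, the measured TCP pose, the force and the opening at its end, in the units of the state.
- sense(): the state, without advancing time (a new reading comes with each control period).
- read_camera(name): name is "scene" or "side" or "wrist"; returns the picture (384x512x3 uint8, blue, green, red); there is no depth.
- get_calibration(name): a dict with "fovy" (degrees; the focal length in pixels is half the picture's height over the tangent of half this angle, whatever the lens; pixels are square), "cx", "cy" (the principal point, pixels), "T" (4x4, takes a point from camera to world coordinates); the wrist camera has in their place "mount" (4x4, takes a point from camera to tool coordinates, whose origin is the TCP and whose axes are the tool frame's). Camera axes: x right, y up, looking along -z (the intrinsics and any distortion apply to the point x, -y, -z); pixel columns grow to the right and rows downward; lengths in mm; the calibration is good to about 2 mm. A picture is of the moment at which its call begins: read the wrist's pose just before it. get_calibration takes no time and is no camera call.
- sign_off(): hands the job in, once; it reports no verdict.
The state is a dict: "time": time; "q": joint angles; "dq": joint speeds; "effort": joint torques, N m; "eef_pos": TCP position; "eef_rot": TCP orientation; "ft_force": force on the tool from outside, world axes, zero at the start; "torque": the same for the moment, N m; "width": opening from 0.0 (shut) to 1.0 (fully open).
Only numpy, scipy, OpenCV 4.12 (cv2) and the standard library are available. Lean on these libraries where they do the work, as an engineer would, in place of code of your own. Each camera call takes 0.05 s, during which the arm holds its last target.

TASK

Lay the yellow magnet back flat and fully home in the red die cup of the badge press, then push the die table round, anticlockwise seen from above, by its black peg until the red-knobbed index pin drops into its slot and locks the loaded cup under the ram. Push gently, never with more than about 20 newtons, stop as soon as you feel it lock, let go and leave everything else on the table where it is.

Things in the scene. Friction and masses are not known exactly. Their poses are not given: they have to be found in the camera images.
- press: Round dark base of a bench badge press, fixed: 316 mm across, 22 mm high, small lug at its front (-x). Origin: the die table's spindle axis at bench level, z up. A blue upper frame (column behind, head 54 mm wide over the table, 122 to 174 mm high, ram below it, hand lever up to 325 mm) is clamped on it, swivelled about the spindle up to 10 degrees either way from +x; that angle is not measured.
- index_pin (a joint): Lift of the spring index pin (m): 0 = down in a slot, table locked; about 0.008 = riding on the disc. The pin, 10 mm thick, red knob on top (145 to 155 mm high), hangs in a steel bracket of the upper frame (34 mm wide, 116 mm high) outside the rim, 40 degrees anticlockwise from the ram; it meets the disc 96 mm from the spindle. When it is down the red cup is exactly under the ram.
- die_table: Aluminium disc, 210 mm across, 14 mm thick, top 52 mm above the bench. Origin on the spindle axis, at its underside. Its x axis points to the red cup; a solid steel die stands opposite; the peg at -y. Two dark rim slots, 12 mm wide, lie 40 degrees anticlockwise and 140 clockwise from the cup. It starts between stations, 115 to 160 degrees short of its lock, the pin riding on it.
- cup (a point): Centre of the inner floor of the red-rimmed die cup, 60 mm from the spindle, 56 mm above the bench: round recess 47 mm across, 4 mm deep, wall 6 mm thick, rim 60 mm above the bench. Axes of the die table.
- peg (a point): Centre of the top of the black pushing peg: 16 mm thick, 80 mm from the spindle, top 96, foot 52 mm above the bench (collar 20 mm across, 6 mm high). Push it from behind (clockwise side). Turning takes 2 to 7 N here. Once the pin drops, the table moves at most some 2 mm more and stops dead: the push climbs steeply. It locks within 10 degrees of cup towards the base's +x; go below 20 mm/s there.
- magnet_back: Yellow round plastic magnet back with a dark magnet disc on its upper face, 43 mm across, 12 mm thick, about 35 g, lying flat on the bench, magnet upwards. Origin at the centre of its underside, z up. Seated, it stands 8 mm above the rim of the cup.
- red_badge: Finished round badge, red with a white dot, 44 mm across, 9.5 mm high, lying flat, origin at its underside: leave alone.
- blue_badge: Finished round badge, blue with an orange dot, 44 mm across, 9.5 mm high, lying flat, origin at its underside: leave alone.
- glue_pot: White and yellow glue tub with blue lid, 100 mm across, 111 mm high, origin at its underside: leave alone.
- paint_jar: Small yellow paint jar with green cap, 56 mm across, 75 mm high, origin at its underside: leave alone.
- shaker: Pink glitter shaker with white lid, 58 mm across, 96 mm high, origin at its underside: leave alone.
- paint_tube: Paint tube lying on its side, white and blue with black cap, 115 mm long, 32 mm wide, 20 mm high: leave alone.
- brush: Brush with orange handle, 190 mm long, lying: leave alone.
Mind the look-alikes: they are no part of the job. There is more than one size of the magnet_back; the job needs the middle-sized.

How it is judged (in metres and radians):
On the way, in this order (a step that is already met when the one before it is completed fails the run):
1. the magnet back lies fully home and flat in the red die cup, released, while the die table is not yet locked (horizontal distance between magnet_back and cup below 0.0035 m and z of magnet_back in the frame of cup between -0.002 and 0.002 m and angle between magnet_back's own z axis and vertical below 0.08 rad and contact force between the fingers and magnet_back below 0.1 N and value of joint index_pin above 0.004 m), for 0.2 s.
2. the index pin has dropped into the slot with the loaded cup under the ram (horizontal distance between magnet_back and cup below 0.0035 m and z of magnet_back in the frame of cup between -0.002 and 0.002 m and angle between magnet_back's own z axis and vertical below 0.08 rad and value of joint index_pin below 0.0015 m and angle between the x axis of die_table and the x axis of press, either way round below 0.25 rad), for 0.2 s.
At the end, for the whole second after the job is handed in: The magnet back lies flat in the red cup (centre within 3.5 mm, underside within 2 mm of the floor, tilt under 0.08 rad); the index pin is down in its slot (lift under 1.5 mm), the die table's x axis within 0.25 rad of the base's; all at rest (all of step 2 and angular speed of die_table below 0.05 rad/s and linear speed of magnet_back below 0.02 m/s); the robot touches nothing.
It fails at once if the robot loads the die table, its cup or its peg with more than 20 N (contact force between any of the arm, the fingers and die_table above 20 N).
It fails at once if the magnet back is forced down on the die table with more than 40 N (contact force between magnet_back and die_table above 40 N).
It fails at once if a bystander (badge, pot, jar, shaker, tube or brush) is moved by more than 30 mm (distance of any of red_badge, blue_badge, glue_pot, paint_jar, shaker, paint_tube, brush from where it was at the start of the episode above 0.03 m).
It fails at once if a standing pot, jar or shaker is knocked over (angle between any of glue_pot, paint_jar, shaker's own z axis and vertical above 0.5 rad).
It also fails if it takes over 72 s, if anything falls off the work surface, if the arm or the gripper's body presses on something with over 40 N, if the wrist force passes 120 N, or if a joint passes its speed limit or range.

## Working session

There is one attempt and no reset: what is moved stays moved. The work goes in short steps, Python scripts to look and compute and a tool call to move; the robot and the scene stay as the last step left them, time stands still between calls to the robot, and variables do not carry over. Pictures are saved under pics/ and viewed, and the job is handed in when it is done.

Besides the shell and the picture viewer there is one more tool, called after "Request:" as name(argument=value, ...), one argument or row to a line, values as JSON. carry_out: Moves the arm, as the interface text tells. Its arguments: {"type":"object","properties":{"plan":{"type":"array"},"grip_force":{"type":"number"}},"required":["plan"]}

```bash
ls -la; mkdir -p pics
python3 - <<'E'
from station import *
import cv2, json, numpy as np
print(sense())
for n in ["scene","side","wrist"]:
    print(n,get_calibration(n))
    cv2.imwrite(f"pics/{n}0.png",read_camera(n))
E
```

```text
total 12
drwxr-xr-x  3 agent agent 4096 Dec  7 06:23 .
drwxr-xr-x 23 root  root  4096 Dec  7 06:23 ..
drwxr-xr-x  2 agent agent 4096 Dec  7 06:23 pics
{'time': 0.0, 'q': array([ 1.16702213e+00,  4.23850183e-01,  1.63068394e+00, -4.90548579e-05,
        1.08861847e+00, -1.90013833e-02]), 'dq': array([-0.00100988,  0.00188733,  0.0024671 , -0.00016459,  0.00078838,
        0.00089803]), 'effort': array([-1.02837177e-03, -5.57387495e+01, -2.81740558e+01, -5.66831915e-06,
        7.38425850e-03, -1.29048910e-06]), 'eef_pos': array([234.36610493, 578.8015552 , 230.5422482 ]), 'eef_rot': array([ 2.60444797e+00,  1.75524941e+00, -2.01999620e-03]), 'ft_force': array([-0.01071055, -0.34605406,  1.42295892]), 'torque': array([ 0.01047946, -0.04084673, -0.00991973]), 'width': 1.0016046096620776}
scene {'fovy': 45.05436598547017, 'cx': 251.8061321836034, 'cy': 192.5039208862516, 'T': array([[-4.61404843e-01, -4.92814154e-01,  7.37726088e-01,
         1.56201161e+03],
       [ 8.87176885e-01, -2.51826411e-01,  3.86653117e-01,
         5.51656215e+02],
       [-4.76921524e-03,  8.32897154e-01,  5.
[... 295 characters left out ...]
e+02],
       [-9.91255367e-02, -7.38231506e-01,  6.67224378e-01,
         8.20846012e+02],
       [-1.30470299e-02,  6.71433351e-01,  7.40950086e-01,
         9.58924635e+02],
       [ 0.00000000e+00,  0.00000000e+00,  0.00000000e+00,
         1.00000000e+00]])}
wrist {'fovy': 62.27321707584655, 'cx': 255.90235748914958, 'cy': 191.26325598699236, 'mount': array([[ 9.99999645e-01,  8.41598878e-04, -3.31301718e-05,
        -2.02492357e+00],
       [ 7.87268741e-04, -9.47975585e-01, -3.18342066e-01,
        -8.23856180e+01],
       [-2.99322919e-04,  3.18341927e-01, -9.47975911e-01,
        -1.42976483e+02],
       [ 0.00000000e+00,  0.00000000e+00,  0.00000000e+00,
         1.00000000e+00]])}
```

View pics/scene0.png

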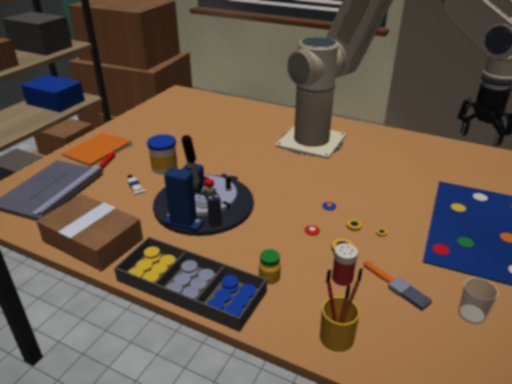

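View pics/side0.png

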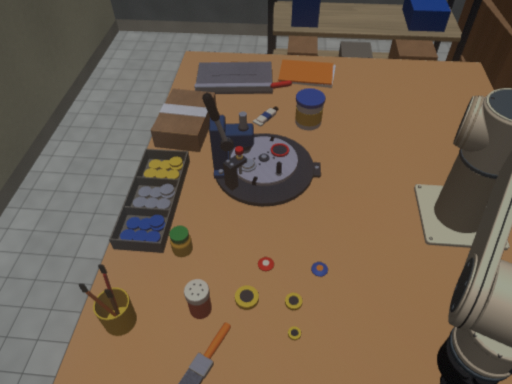

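View pics/wrist0.png

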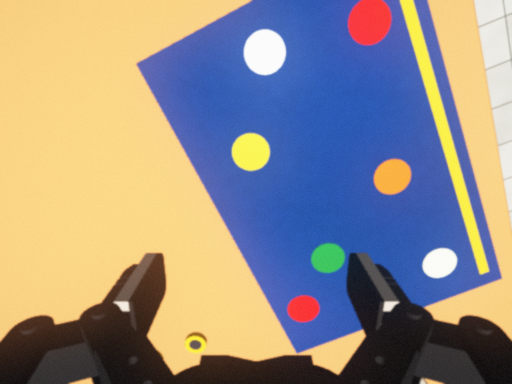

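```bash
cat > h.py <<'E'
import numpy as np, cv2
from station import *
from scipy.spatial.transform import Rotation as R
def cam(n, s=None):
    c=get_calibration(n); f=192/np.tan(np.radians(c["fovy"])/2)
    if n=="wrist":
        s=s or sense(); T=np.eye(4);T[:3,:3]=R.from_rotvec(s["eef_rot"]).as_matrix();T[:3,3]=s["eef_pos"]
        T=T@np.array(c["mount"])
    else: T=np.array(c["T"])
    return f,c["cx"],c["cy"],T
def ray(C,u,v):
    f,cx,cy,T=C
    d=T[:3,:3]@np.array([(u-cx)/f,-(v-cy)/f,-1.]); return T[:3,3],d/np.linalg.norm(d)
def toz(C,u,v,z):
    o,d=ray(C,u,v); return o+d*(z-o[2])/d[2]
def proj(C,p):
    f,cx,cy,T=C
    q=T[:3,:3].T@(np.array(p,float)-T[:3,3]); return np.array([cx+f*q[0]/-q[2], cy+f*q[1]/q[2]])
def two(C1,a,C2,b):
    o1,d1=ray(C1,*a);o2,d2=ray(C2,*b)
    A=np.stack([d1,-d2],1);t=np.linalg.lstsq(A,o2-o1,rcond=None)[0]
    p,q=o1+t[0]*d1,o2+t[1]*d2
    return (p+q)/2,np.linalg.norm(p-q)
def blobs(img,lo,hi,minA=15):
    hsv=cv2.cvtColor(img,cv2.COLOR_BGR2HSV)
    m=cv2.inRange(hsv,np.array(lo),np.array(hi))
    cs,_=cv2.findContours(m,cv2.RETR_EXTERNAL,cv2.CHAIN_APPROX_NONE)
    return [c for c in cs if cv2.contourArea(c)>=minA]
E
python3 - <<'E'
from h import *
side=cv2.imread("pics/side0.png"); sc=cv2.imread("pics/scene0.png")
def crop(im,x0,y0,x1,y1,k,n): cv2.imwrite(n,cv2.resize(im[y0:y1,x0:x1],None,fx=k,fy=k,interpolation=cv2.INTER_CUBIC))
crop(side,195,85,335,215,5,"pics/side_press.png")
crop(side,220,240,350,350,6,"pics/side_mag.png")
crop(sc,130,125,270,240,5,"pics/scene_press.png")
C=cam("side");S=cam("scene")
for n,im,CC in(("side",side,C),("scene",sc,S)):
  for c in blobs(im,(22,140,90),(34,255,255)):
    (u,v),r,_=cv2.fitEllipse(c) if len(c)>5 else (cv2.minAreaRect(c))
    x,y,w,h=cv2.boundingRect(c)
    pl=toz(CC,x,v,6);pr=toz(CC,x+w,v,6)
    print(n,round(u,1),round(v,1),r,toz(CC,u,v,6).round(0),np.linalg.norm(pl-pr).round(0))
E
```

```text
side 294.1 332.7 (11.843857765197754, 12.383002281188965) [453. 394.   6.] 30.0
side 293.1 300.4 (15.245983123779297, 16.278491973876953) [459. 312.   6.] 42.0
side 110.4 303.1 (28.067249298095703, 36.19813919067383) [905. 361.   6.] 89.0
side 246.2 296.2 (20.871082305908203, 22.696950912475586) [575. 312.   6.] 57.0
side 165.0 167.9 (20.159303665161133, 39.19153594970703) [ 884. -115.    6.] 125.0
scene 358.9 326.7 (16.20281410217285, 18.498865127563477) [825. 438.   6.] 43.0
scene 152.0 263.9 (29.29024887084961, 41.668434143066406) [ 872. -110.    6.] 125.0
scene 342.4 245.4 (11.778081893920898, 19.19974136352539) [568. 314.   6.] 56.0
scene 381.2 231.6 (4.708708763122559, 8.578251838684082) [458. 395.   6.] 29.0
scene 354.1 224.2 (7.167019844055176, 12.856430053710938) [460. 315.   6.] 38.0
scene 457.9 207.1 (5.938132286071777, 12.763967514038086) [229. 575.   6.] 40.0
```

View pics/side_press.png

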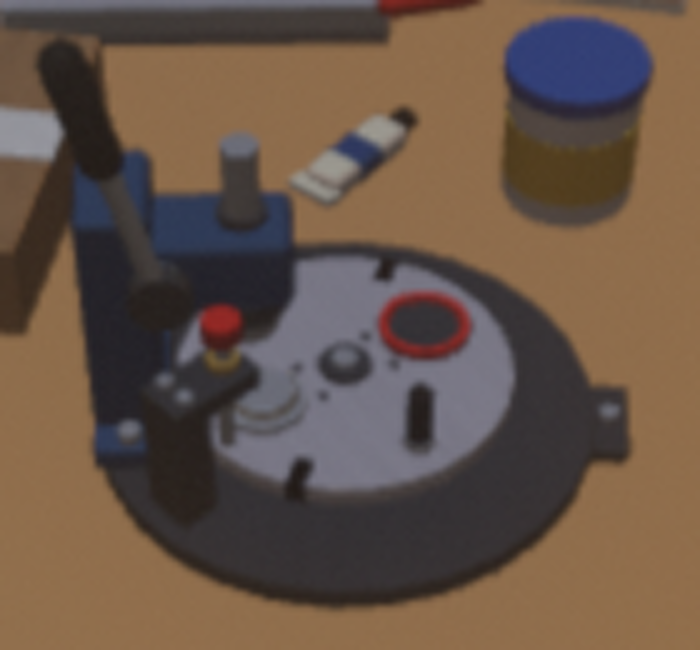

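View pics/side_mag.png

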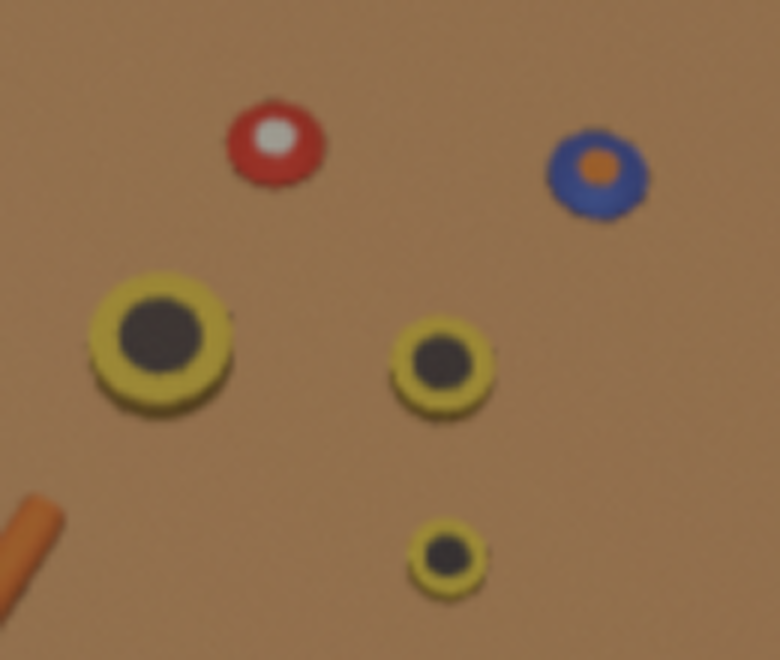

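View pics/scene_press.png

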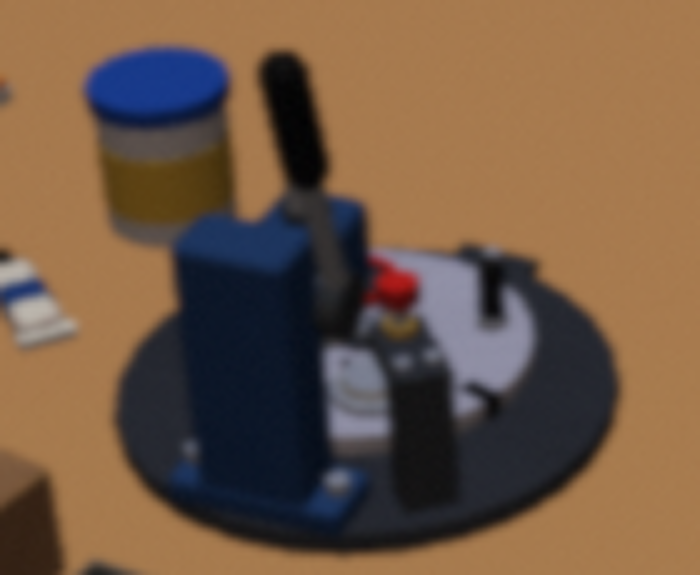

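```bash
cat > m.py <<'E'
from h import *
def redrim(im,C,box):
    x0,y0,x1,y1=box
    hsv=cv2.cvtColor(im[y0:y1,x0:x1],cv2.COLOR_BGR2HSV)
    m=cv2.inRange(hsv,(0,140,60),(8,255,255))|cv2.inRange(hsv,(170,140,60),(180,255,255))
    return m
E
python3 - <<'E'
from m import *
side=cv2.imread("pics/side0.png"); sc=cv2.imread("pics/scene0.png")
C=cam("side");S=cam("scene")
# red rim in side
m=redrim(side,C,(262,138,298,162))
cs,_=cv2.findContours(m,cv2.RETR_EXTERNAL,cv2.CHAIN_APPROX_NONE)
c=max(cs,key=len); e=cv2.fitEllipse(c); u,v=e[0][0]+262,e[0][1]+138
rim=toz(C,u,v,60); print("rim",u,v,e[1],rim)
pts=np.array([toz(C,p[0][0]+262,p[0][1]+138,60) for p in c]); (cc,r)=cv2.minEnclosingCircle(pts[:,:2].astype(np.float32));print("circ",cc,r)
# disc cap guess and peg
spx=np.array([345,365])/5+[195,85]
print("spindle cap", toz(C,*spx,58))
peg=np.array([421,388])/5+[195,85]; print("peg top side",peg, toz(C,*peg,96))
foot=np.array([420,440])/5+[195,85]; print("peg foot side", toz(C,*foot,55))
pegs=np.array([490,254])/5+[130,125]; print("peg top scene",pegs, toz(S,*pegs,96)); print(two(C,peg,S,pegs))
# base ellipse: dark mask
for n,im,CC,box in(("side",side,C,(205,125,325,212)),("scene",sc,S,(145,165,260,238))):
    x0,y0,x1,y1=box
    print(n)
k1=np.array([222,318])/5+[195,85];k2=np.array([398,285])/5+[130,125]
print("knob",two(C,k1,S,k2))
lug=np.array([610,425])/5+[195,85]; print("lug",toz(C,*lug,22))
p=np.array([570,65])/5+[195,85]; print("pot",toz(C,*p,111)); p=np.array([157,78])/5+[130,125]; print("pot",toz(S,*p,111))
# base rim points by hand (side crop): bottom, left-bottom, right
B=np.array([[345,600],[220,572],[480,580],[572,500],[592,380],[560,310],[480,262]])/5+[195,85]
P=np.array([toz(C,*b,10) for b in B]); A=np.c_[2*P[:,:2],np.ones(len(P))]; x=np.linalg.lstsq(A,(P[:,:2]**2).sum(1),rcond=None)[0]
print("base fit",x[:2],np.sqrt(x[2]+x[0]**2+x[1]**2))
D=np.array([[345,488],[230,460],[440,472],[500,425],[514,375],[490,320],[440,275],[370,257]])/5+[195,85]
P=np.array([toz(C,*b,52) for b in D]); A=np.c_[2*P[:,:2],np.ones(len(P))]; x=np.linalg.lstsq(A,(P[:,:2]**2).sum(1),rcond=None)[0]
print("disc fit",x[:2],np.sqrt(x[2]+x[0]**2+x[1]**2))
E
```

```text
rim 279.328649520874 149.3721628189087 (10.973515510559082, 16.393878936767578) [ 522.55582882 -174.6301024    60.        ]
circ (523.1322631835938, -174.49551391601562) 28.120508193969727
spindle cap [ 567.38805423 -133.40673511   58.        ]
peg top side [279.2 162.6] [518.43899736 -77.46682455  96.        ]
peg foot side [517.59819094 -75.41018111  55.        ]
peg top scene [228.  175.8] [518.31798911 -77.83631586  96.        ]
(array([518.4297118 , -77.68442125,  95.97514732]), np.float64(0.2668579478414954))
side
scene
knob (array([633.60115974, -71.81077654, 143.02104624]), np.float64(6.067275072678568))
lug [ 401.44276244 -131.44880374   22.        ]
pot [ 436.58338215 -382.34407404  111.        ]
pot [ 442.72005381 -384.95633002  111.        ]
base fit [ 567.95690905 -149.34419549] 164.51507952688522
disc fit [ 568.33257128 -137.99755855] 105.24598986812586
```

```bash
cat > k.py <<'E'
from h import *
import json,os
F="cmd.json"
def load():
    if os.path.exists(F):
        d=json.load(open(F)); return np.array(d["p"]),R.from_matrix(d["R"])
    # start: nominal
    s=sense(); M=R.from_rotvec(s["eef_rot"]).as_matrix()
    a=np.arctan2(M[1,0],M[0,0]); return np.array([234.576,579.292,231.319]),down(a)
def down(a): return R.from_matrix(np.array([[np.cos(a),np.sin(a),0],[np.sin(a),-np.cos(a),0],[0,0,-1.]]))
def save(p,r): json.dump({"p":list(map(float,p)),"R":r.as_matrix().tolist()},open(F,"w"))
def row(p,r):
    """row (cm,deg) to reach world p, rot r"""
    p0,r0=load(); return np.r_[r0.inv().apply(np.array(p)-p0)/10, np.degrees((r0.inv()*r).as_rotvec())]
def applied(rw):
    p0,r0=load(); rw=np.array(rw,float); p=p0+r0.apply(rw[:3]*10); r=r0*R.from_rotvec(np.radians(rw[3:6])); save(p,r); return p,r
def yaw(r): M=r.as_matrix(); return np.degrees(np.arctan2(M[1,0],M[0,0]))
def st():
    s=sense(); r=R.from_rotvec(s["eef_rot"]); print("t",round(s["time"],2),"tcp",s["eef_pos"].round(2),"yaw",yaw(r).round(2),"tilt",np.degrees(np.arccos(-r.as_matrix()[2,2])).round(2),"F",s["ft_force"].round(2),"w",round(s["width"]*85.4,1),"q",s["q"].round(2)); return s
E
python3 - <<'E'
from k import *
s=st(); p,r=load(); print(p,yaw(r)); save(p,r)
print(row([459,313,125],down(np.radians(124))).round(2))
E
```

```text
t 0.15 tcp [234.41 578.91 230.73] yaw 67.95 tilt 0.07 F [-0.03  0.12  0.09] w 85.2 q [ 1.17  0.42  1.63  0.    1.09 -0.02]
[234.576 579.292 231.319] 67.95268345600965
[-16.26  30.8   10.63   0.     0.   -56.05]
```

Request:
carry_out(
  plan=[
    [-1.0, 2.0, 0.7, 0, 0, -3.5, 6.5],
    [-3, 5.7, 2, 0, 0, -10, 6.5],
    [-5, 9.5, 3.3, 0, 0, -17, 6.5],
    [-7, 13.3, 4.6, 0, 0, -24, 6.5],
    [-9, 17.1, 5.9, 0, 0, -31, 6.5],
    [-11, 20.9, 7.2, 0, 0, -38, 6.5],
    [-13, 24.7, 8.5, 0, 0, -45, 6.5],
    [-14.6, 27.7, 9.6, 0, 0, -51, 6.5],
  ],
)

```text
time: 0.82
eef_pos: [422.4, 356.5, 142.2]
eef_rot: [1.598, 2.705, 0.0]
ft_force: [0.9, 1.3, 0.0]
width: 0.763
```

Run:
```python
from k import *
p,r=applied([-14.6,27.7,9.6,0,0,-51]); print(p,yaw(r)); st()
print(row([459,313,125],down(np.radians(124))).round(2))
```

```text
[436.51581155 339.99028142 135.319     ] 118.95268345600964
t 0.82 tcp [422.4  356.52 142.18] yaw 118.86 tilt 0.0 F [0.87 1.32 0.05] w 65.1 q [ 0.68  0.44  1.85  0.    0.85 -1.4 ]
[-3.45  0.66  1.03  0.    0.   -5.05]
```

Run:
```python
from k import *
print(row([459,313,125],down(np.radians(90))).round(2))
```

```text
[-3.45  0.66  1.03  0.    0.   28.95]
```

Request:
carry_out(
  plan=[
    [-1, 0.2, 0.3, 0, 0, 7, 6.5],
    [-2, 0.4, 0.6, 0, 0, 14, 6.5],
    [-3, 0.6, 0.9, 0, 0, 21, 6.5],
    [-3.4, 0.7, 1.0, 0, 0, 27, 6.5],
    [-3.4, 0.7, 1.0, 0, 0, 29, 6.5],
    [-3.4, 0.7, 1.0, 0, 0, 29, 6.5],
    [-3.4, 0.7, 1.0, 0, 0, 29, 6.5],
    [-3.4, 0.7, 1.0, 0, 0, 29, 6.5],
  ],
)

```text
time: 1.48
eef_pos: [443.8, 331.6, 132.6]
eef_rot: [-2.229, -2.214, 0.0]
ft_force: [-0.7, 0.3, -0.2]
width: 0.765
```

Run:
```python
from k import *
p,r=applied([-3.4,.7,1,0,0,29]); print(p,yaw(r)); s=st()
im=read_camera("wrist"); cv2.imwrite("pics/w1.png",im); W=cam("wrist",s)
print("tcp px",proj(W,s["eef_pos"]))
for c in blobs(im,(20,120,90),(36,255,255),100):
    (u,v),ax,_=cv2.fitEllipse(c); q=toz(W,u,v,12); 
    P=np.array([toz(W,*pt[0],12)[:2] for pt in c],np.float32); cc,rr=cv2.minEnclosingCircle(P)
    print((round(u,1),round(v,1)),ax,q.round(1),"minenc",np.round(cc,1),round(rr,1))
```

```text
[459.09991372 313.62821912 125.319     ] 89.95268345600965
t 1.48 tcp [443.82 331.59 132.64] yaw 89.61 tilt 0.01 F [-0.72  0.34 -0.16] w 65.3 q [ 0.62  0.46  1.85 -0.    0.83 -0.94]
tcp px [259.28256546 256.47422657]
(240.3, 311.4) (49.98725128173828, 59.30963897705078) [576.1 313.3  12. ] minenc [577.  313.3] 31.0
(326.4, 193.7) (32.49637985229492, 34.84346389770508) [452.  391.7  12. ] minenc [452.2 391.8] 15.7
(236.5, 200.5) (45.55495834350586, 47.68284225463867) [457.7 312.6  12. ] minenc [458.  312.5] 22.1
```

View pics/w1.png

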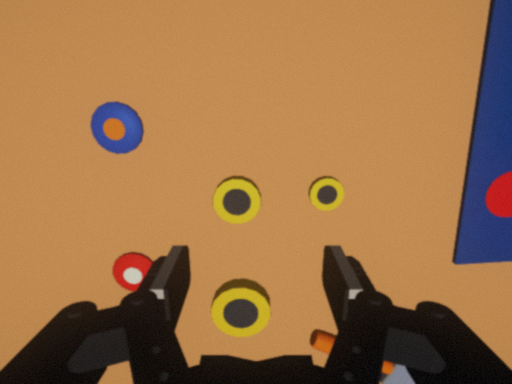

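```bash
cat >> k.py <<'E'
def load():
    s=sense(); return s["eef_pos"]+np.array([.15,.3,.6]), R.from_rotvec(s["eef_rot"])
E
python3 - <<'E'
from k import *
print(row([458,312.5,35],down(np.radians(90))).round(2))
E
```

```text
[-1.93  1.42  9.83 -0.    0.   -0.4 ]
```

Request:
carry_out(
  plan=[
    [-0.5, 0.4, 2, 0, 0, 0, 6.5],
    [-1.2, 0.9, 5, 0, 0, -0.4, 6.5],
    [-1.8, 1.3, 8, 0, 0, -0.4, 6.5],
    [-1.9, 1.4, 9.6, 0, 0, -0.4, 6.5],
    [-1.9, 1.4, 9.8, 0, 0, -0.4, 6.5],
    [-1.9, 1.4, 9.8, 0, 0, -0.4, 6.5],
    [-1.9, 1.4, 9.8, 0, 0, -0.4, 6.5],
  ],
)

```text
time: 2.12
eef_pos: [458.2, 313.0, 35.5]
eef_rot: [2.222, 2.22, 0.002]
ft_force: [-0.4, 0.3, 0.2]
width: 0.759
```

```bash
cat > mag.py <<'E'
from k import *
import sys
s=st(); n=sys.argv[1]
im=read_camera("wrist"); cv2.imwrite(f"pics/{n}.png",im); W=cam("wrist",s)
for c in blobs(im,(20,120,90),(36,255,255),100):
    (u,v),ax,_=cv2.fitEllipse(c); P=np.array([toz(W,*pt[0],12)[:2] for pt in c],np.float32); cc,rr=cv2.minEnclosingCircle(P)
    print((round(u,1),round(v,1)),ax,"minenc",np.round(cc,1),round(rr,1))
E
python3 mag.py w2
```

```text
t 2.12 tcp [458.19 312.97  35.47] yaw 89.96 tilt 0.06 F [-0.42  0.32  0.21] w 64.8 q [ 0.58  0.62  1.88  0.    0.64 -0.99]
(395.0, 225.2) (46.46605682373047, 54.115413665771484) minenc [451.7 391.2] 15.7
(258.1, 234.9) (66.82848358154297, 72.67762756347656) minenc [458.2 312.4] 22.0
```

View pics/w2.png

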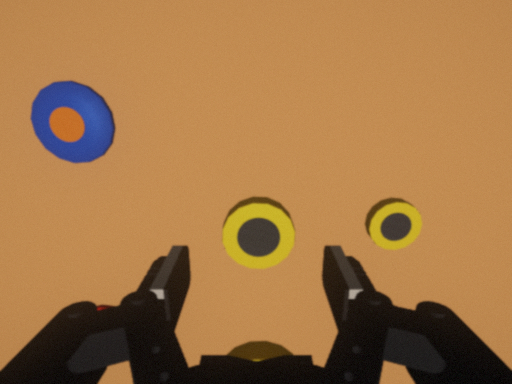

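Request:
carry_out(
  plan=[
    [0, 0, 1.0, 0, 0, 0, 6.5],
    [0, 0, 2.0, 0, 0, 0, 6.5],
    [0, 0, 2.7, 0, 0, 0, 6.5],
    [0, 0, 3.1, 0, 0, 0, 6.5],
    [0, 0, 3.3, 0, 0, 0, 6.5],
    [0, 0, 3.35, 0, 0, 0, 6.5],
    [0, 0, 3.35, 0, 0, 0, 6.5],
  ],
)

```text
time: 2.75
eef_pos: [457.8, 312.4, 1.0]
eef_rot: [-2.223, -2.22, 0.0]
ft_force: [-0.2, -0.2, 0.2]
width: 0.758
```

Request:
carry_out(
  plan=[
    [0, 0, 0, 0, 0, 0, 5.2],
    [0, 0, 0, 0, 0, 0, 4.4],
    [0, 0, 0, 0, 0, 0, 3.8],
    [0, 0, 0, 0, 0, 0, 3.8],
    [0, 0, 0, 0, 0, 0, 3.8],
    [0, 0, 0, 0, 0, 0, 3.8],
  ],
  grip_force=30,
)

```text
time: 3.25
eef_pos: [458.0, 312.5, 1.7]
eef_rot: [2.223, 2.22, 0.001]
ft_force: [-1.3, -0.9, 6.1]
width: 0.487
```

```bash
python3 mag.py w3
```

```text
t 3.25 tcp [458.04 312.5    1.73] yaw 89.91 tilt 0.04 F [-1.27 -0.9   6.08] w 41.6 q [ 0.58  0.68  1.88 -0.    0.58 -0.99]
(255.9, 266.3) (77.8742446899414, 88.21199798583984) minenc [458.1 311. ] 22.1
(424.7, 254.3) (53.811279296875, 65.8863296508789) minenc [451.5 390.6] 15.5
```

View pics/w3.png

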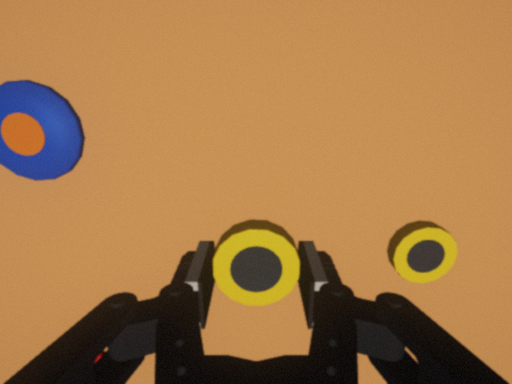

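Run:
```python
from k import *
c=get_calibration("wrist"); f=192/np.tan(np.radians(c["fovy"])/2); W=(f,c["cx"],c["cy"],np.array(c["mount"]))
for x in(-21,-28):
  for y in(-11,11):
    for z in (-8,-4,0,2): print(x,y,z,proj(W,[x,y,z]).round(1))
im=cv2.imread("pics/w3.png"); cv2.imwrite("pics/w3c.png",cv2.resize(im[215:345,150:360],None,fx=3.8,fy=3.8,interpolation=cv2.INTER_CUBIC))
```

```text
-21 -11 -8 [215.3 244.7]
-21 -11 -4 [216.3 240.8]
-21 -11 0 [217.2 237.1]
-21 -11 2 [217.7 235.3]
-21 11 -8 [217.1 284.3]
-21 11 -4 [218.  279.6]
-21 11 0 [218.9 275.2]
-21 11 2 [219.3 273. ]
-28 -11 -8 [200.5 244.7]
-28 -11 -4 [201.9 240.8]
-28 -11 0 [203.2 237.1]
-28 -11 2 [203.8 235.3]
-28 11 -8 [203.  284.3]
-28 11 -4 [204.3 279.6]
-28 11 0 [205.4 275.2]
-28 11 2 [206. 273.]
```

View pics/w3c.png

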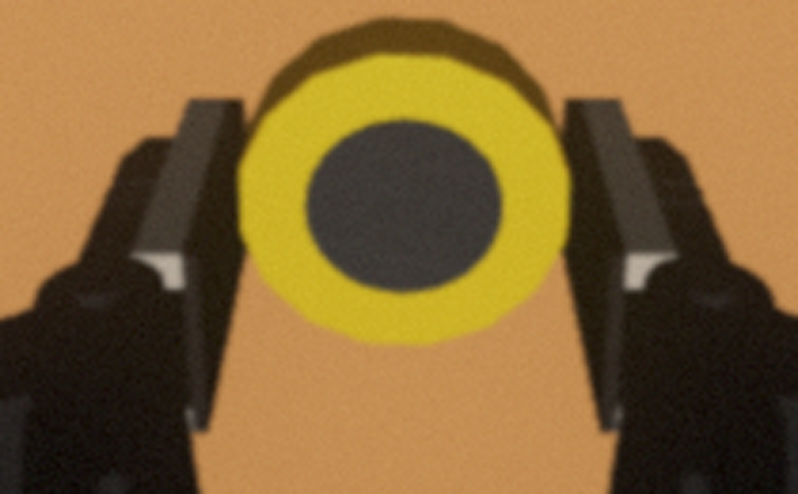

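Request:
carry_out(
  plan=[
    [0, 0, -0.5, 0, 0, 0, 3.8],
    [0, 0, -2, 0, 0, 0, 3.8],
    [-1, 0, -5, 0, 0, 0, 3.8],
    [-3, 0.4, -8, 0, 0, 0, 3.8],
    [-6, 0.9, -11, 0, 0, 0, 3.8],
    [-9.5, 1.4, -12.8, 0, 0, 0, 3.8],
    [-13, 2, -12.8, 0, 0, 0, 3.8],
    [-15.5, 2.3, -12.8, 0, 0, 0, 3.8],
  ],
)

```text
time: 3.97
eef_pos: [481.7, 155.5, 131.1]
eef_rot: [2.222, 2.218, 0.005]
ft_force: [-0.2, -0.4, -1.6]
width: 0.482
```

Run:
```python
from k import *
st(); print(row([523,-175,130],down(np.pi/2)).round(2))
```

```text
t 3.97 tcp [481.66 155.49 131.08] yaw 89.91 tilt 0.21 F [-0.19 -0.38 -1.63] w 41.2 q [ 0.29  0.4   1.96 -0.    0.78 -1.28]
[-33.07   4.17   0.16   0.2   -0.04  -0.09]
```

Request:
carry_out(
  plan=[
    [-3, 0.4, 0, 0, 0, 0, 3.8],
    [-7, 0.9, 0, 0, 0, 0, 3.8],
    [-11, 1.4, 0, 0, 0, 0, 3.8],
    [-15, 1.9, 0, 0, 0, 0, 3.8],
    [-19, 2.4, 0, 0, 0, 0, 3.8],
    [-23, 2.9, 0, 0, 0, 0, 3.8],
    [-26, 3.3, 0, 0, 0, 0, 3.8],
    [-28, 3.6, 0, 0, 0, 0, 3.8],
  ],
)

```text
time: 4.63
eef_pos: [516.3, -125.8, 129.5]
eef_rot: [2.225, 2.217, 0.0]
ft_force: [-0.2, 0.1, -0.5]
width: 0.485
```

Run:
```python
from k import *
st(); print(row([523,-175,115],down(np.pi/2)).round(2))
```

```text
t 4.63 tcp [ 516.35 -125.78  129.53] yaw 89.8 tilt 0.06 F [-0.2   0.09 -0.54] w 41.4 q [-0.26  0.43  1.91 -0.    0.8  -1.83]
[-4.95  0.67  1.52  0.05  0.03 -0.2 ]
```

Request:
carry_out(
  plan=[
    [-2, 0.3, 0.5, 0, 0, 0, 3.8],
    [-4, 0.5, 1.0, 0, 0, 0.2, 3.8],
    [-5, 0.7, 1.5, 0, 0, 0.2, 3.8],
    [-5, 0.7, 1.5, 0, 0, 0.2, 3.8],
    [-5, 0.7, 1.5, 0, 0, 0.2, 3.8],
    [-5, 0.7, 1.5, 0, 0, 0.2, 3.8],
  ],
)

```text
time: 5.13
eef_pos: [522.8, -171.8, 114.2]
eef_rot: [-2.226, -2.216, 0.0]
ft_force: [-0.9, 0.2, -0.7]
width: 0.484
```

Run:
```python
from k import *
s=st(); im=read_camera("wrist"); cv2.imwrite("pics/w4.png",im)
cv2.imwrite("pics/side4.png",cv2.resize(read_camera("side")[85:215,195:335],None,fx=5,fy=5,interpolation=cv2.INTER_CUBIC))
```

```text
t 5.13 tcp [ 522.78 -171.76  114.17] yaw 89.75 tilt 0.04 F [-0.88  0.18 -0.69] w 41.4 q [-0.34  0.48  1.87  0.    0.79 -1.91]
```

View pics/w4.png

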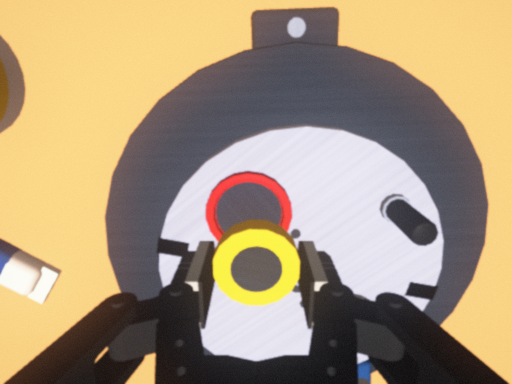

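View pics/side4.png

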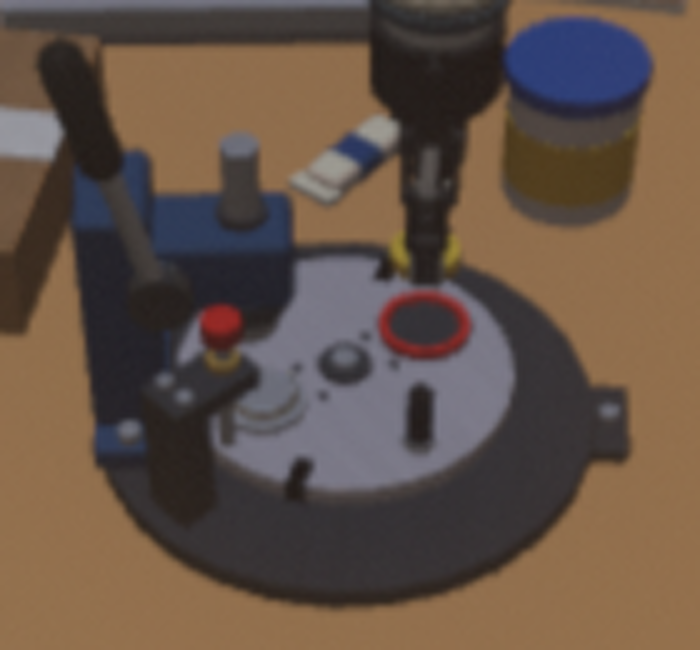

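```bash
cat > cup.py <<'E'
from k import *
from scipy.optimize import least_squares
import sys
def cupfit(im,W,z=60,box=(150,140,340,275)):
    x0,y0,x1,y1=box
    hsv=cv2.cvtColor(im[y0:y1,x0:x1],cv2.COLOR_BGR2HSV)
    m=cv2.inRange(hsv,(0,140,60),(8,255,255))|cv2.inRange(hsv,(170,140,60),(180,255,255))
    ys,xs=np.nonzero(m); P=np.array([toz(W,x+x0,y+y0,z)[:2] for x,y in zip(xs,ys)])
    # ring of mean radius 26.5: fit pixel area ring centre
    r=least_squares(lambda p:np.hypot(P[:,0]-p[0],P[:,1]-p[1])-26.5,P.mean(0),loss="soft_l1").x
    d=np.hypot(*(P-r).T); f=least_squares(lambda p:np.hypot(P[:,0]-p[0],P[:,1]-p[1])-p[2],[*r,26.5],loss="soft_l1").x
    return r,f,(d.min(),d.max()),len(P)
if __name__=="__main__":
    s=st(); im=read_camera("wrist"); cv2.imwrite(f"pics/{sys.argv[1]}.png",im); W=cam("wrist",s)
    print(cupfit(im,W))
    t=R.from_rotvec(s["eef_rot"]).inv().apply(np.r_[cupfit(im,W)[0],60]-s["eef_pos"]); print("cup in tool",t.round(2))
    for c in blobs(im,(20,120,90),(36,255,255),1000):
        P=np.array([toz(W,*pt[0],s["eef_pos"][2]+10.3)[:2] for pt in c],np.float32); cc,rr=cv2.minEnclosingCircle(P)
        t=R.from_rotvec(s["eef_rot"]).inv().apply(np.r_[cc,s["eef_pos"][2]+10.3]-s["eef_pos"]); print("yellow in tool",t.round(2),rr)
E
python3 - <<'E'
from cup import *
im=cv2.imread("pics/w4.png"); s=st(); W=cam("wrist",s); print(cupfit(im,W))
def circ(pts,z):
    P=np.array([toz(W,*b,z) for b in pts]); A=np.c_[2*P[:,:2],np.ones(len(P))]; x=np.linalg.lstsq(A,(P[:,:2]**2).sum(1),rcond=None)[0]
    return x[:2].round(1),np.sqrt(x[2]+x[0]**2+x[1]**2).round(1)
print("disc",circ([(160,215),(190,175),(230,145),(300,127),(360,138),(405,170),(432,205),(443,250),(432,300)],52))
print("base",circ([(107,200),(130,135),(180,80),(250,48),(340,46),(420,80),(470,140),(487,200),(480,270)],22))
print("lug",toz(W,296,27,22)); print("peg top",toz(W,423,232,96))
E
python3 cup.py w5
```

```text
t 5.23 tcp [ 523.05 -171.62  114.4 ] yaw 89.79 tilt 0.01 F [-0.65 -0.36 -0.69] w 41.4 q [-0.34  0.48  1.87  0.    0.79 -1.91]
(array([ 522.92246486, -178.27953372]), array([ 521.92451718, -178.41666514,   25.5442823 ]), (np.float64(21.138131270881367), np.float64(29.84746513227251)), 1531)
disc (array([ 574.8, -143.7]), np.float64(107.9))
base (array([ 571.1, -141.1]), np.float64(157.7))
lug [ 403.77178647 -146.08955345   22.        ]
peg top [518.63947279 -79.76408077  96.        ]
t 5.23 tcp [ 523.05 -171.62  114.4 ] yaw 89.79 tilt 0.01 F [-0.65 -0.36 -0.69] w 41.4 q [-0.34  0.48  1.87  0.    0.79 -1.91]
(array([ 522.60336124, -178.39222694]), array([ 521.58973392, -178.53316596,   25.52302928]), (np.float64(21.272286649972937), np.float64(29.712340854189584)), 1535)
cup in tool [-6.78 -0.42 54.4 ]
yellow in tool [-123.62   55.86  -10.32] 25.304107666015625
yellow in tool [127.74  43.09 -10.29] 31.590200424194336
yellow in tool [ -1.6    0.56 -10.3 ] 21.75320053100586
yellow in tool [ 75.8  -92.1  -10.28] 28.38608169555664
yellow in tool [-76.14 -99.6  -10.3 ] 23.152084350585938
```

Request:
carry_out(
  plan=[
    [-0.2, 0, 1, 0, 0, 0, 3.8],
    [-0.4, 0, 2.2, 0, 0, 0, 3.8],
    [-0.45, -0.05, 3.4, 0, 0, 0, 3.8],
    [-0.45, -0.05, 4, 0, 0, 0, 3.8],
    [-0.45, -0.05, 4.2, 0, 0, 0, 3.8],
    [-0.45, -0.05, 4.2, 0, 0, 0, 3.8],
    [-0.45, -0.05, 4.2, 0, 0, 0, 3.8],
  ],
)

```text
time: 5.87
eef_pos: [522.5, -177.2, 71.9]
eef_rot: [-2.227, -2.216, 0.0]
ft_force: [-0.2, -0.4, -0.1]
width: 0.483
```

```bash
python3 cup.py w6
```

```text
t 5.87 tcp [ 522.49 -177.21   71.87] yaw 89.71 tilt 0.03 F [-0.21 -0.37 -0.06] w 41.3 q [-0.35  0.55  1.88  0.    0.71 -1.91]
(array([ 522.55501241, -178.61387219]), array([ 520.34939668, -178.61236542,   24.77736692]), (np.float64(21.565293706460686), np.float64(30.219223267139963)), 1676)
cup in tool [-1.41  0.08 11.87]
yellow in tool [ -1.6    0.64 -10.3 ] 21.73609161376953
```

View pics/w6.png

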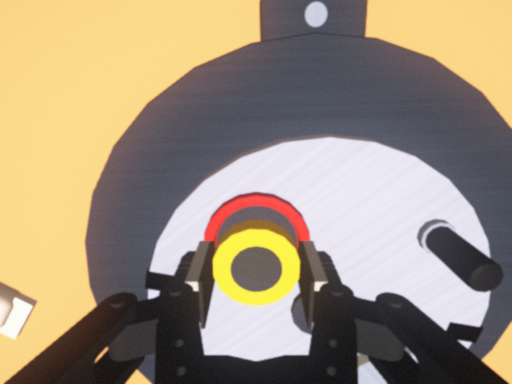

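```bash
cat > apex.py <<'E'
from cup import *
def apex(im,s):
    W=cam("wrist",s); T=R.from_rotvec(s["eef_rot"])
    hsv=cv2.cvtColor(im,cv2.COLOR_BGR2HSV)
    red=cv2.inRange(hsv,(0,140,60),(8,255,255))|cv2.inRange(hsv,(170,140,60),(180,255,255)); red[:, :190]=0;red[:,320:]=0;red[300:]=0
    pts=[]
    for x in range(225,290,2):
        ys=np.nonzero(red[:,x])[0]
        if len(ys): pts.append((x,ys[0]-0.5))
    P=np.array([T.inv().apply(toz(W,u,v,60)-s["eef_pos"])[:2] for u,v in pts])
    r=least_squares(lambda p:np.hypot(P[:,0]-p[0],P[:,1]-p[1])-29.5,[0,0]).x
    z=s["eef_pos"][2]+10.3
    yel=cv2.inRange(hsv,(20,150,150),(36,255,255)); pts=[]
    for x in range(232,282,2):
        ys=np.nonzero(yel[:,x])[0]; ys=ys[(ys>200)&(ys<330)]
        if len(ys): pts.append((x,ys[0]-.5));pts.append((x,ys[-1]+.5))
    Q=np.array([T.inv().apply(toz(W,u,v,z)-s["eef_pos"])[:2] for u,v in pts])
    r2=least_squares(lambda p:np.hypot(Q[:,0]-p[0],Q[:,1]-p[1])-21.5,[0,0]); 
    return r.round(2),r2.x.round(2),np.abs(r2.fun).mean().round(2)
if __name__=="__main__":
    s=st(); im=cv2.imread(sys.argv[1]); print("cup(outer arc), yellow:",apex(im,s))
E
python3 apex.py pics/w6.png
```

```text
t 5.92 tcp [ 522.75 -177.3    72.23] yaw 89.71 tilt 0.01 F [-0.58 -0.47 -0.31] w 41.3 q [-0.35  0.55  1.88 -0.    0.71 -1.91]
cup(outer arc), yellow: (array([-1.66, -0.16]), array([-1.78, -0.05]), np.float64(0.54))
```

Request:
carry_out(
  plan=[
    [0, 0, 0.4, 0, 0, 0, 3.8],
    [0, 0, 0.8, 0, 0, 0, 3.8],
    [0, 0, 1.0, 0, 0, 0, 3.8],
    [0, 0, 1.1, 0, 0, 0, 3.8],
    [0, 0, 1.15, 0, 0, 0, 3.8],
    [0, 0, 1.2, 0, 0, 0, 3.8],
    [0, 0, 1.2, 0, 0, 0, 3.8],
  ],
)

```text
time: 6.5
eef_pos: [522.6, -177.2, 60.1]
eef_rot: [-2.227, -2.216, 0.0]
ft_force: [-0.1, -0.1, 0.6]
width: 0.481
```

Request:
carry_out(
  plan=[
    [0, 0, 0.05, 0, 0, 0, 3.8],
    [0, 0, 0.1, 0, 0, 0, 3.8],
    [0, 0, 0.1, 0, 0, 0, 3.8],
  ],
)

```text
time: 6.75
eef_pos: [522.6, -177.2, 59.2]
eef_rot: [2.227, 2.216, 0.0]
ft_force: [0.4, 0.0, -0.3]
width: 0.484
```

Request:
carry_out(
  plan=[
    [0, 0, 0.05, 0, 0, 0, 3.8],
    [0, 0, 0.1, 0, 0, 0, 3.8],
    [0, 0, 0.1, 0, 0, 0, 3.8],
  ],
)

```text
time: 7.0
eef_pos: [522.6, -177.2, 58.4]
eef_rot: [2.227, 2.216, 0.0]
ft_force: [-0.7, 0.9, 2.6]
width: 0.482
```

```bash
python3 cup.py w7; python3 apex.py pics/w7.png
```

```text
t 7.0 tcp [ 522.63 -177.25   58.43] yaw 89.72 tilt 0.01 F [-0.7   0.88  2.55] w 41.1 q [-0.35  0.58  1.88 -0.    0.68 -1.91]
(array([ 522.30361952, -178.61202909]), array([ 520.82003958, -178.60715709,   25.28333276]), (np.float64(22.501661955951285), np.float64(29.950771537721632)), 1586)
cup in tool [-1.37 -0.32 -1.57]
yellow in tool [ -1.61   0.64 -10.3 ] 21.73700523376465
t 7.05 tcp [ 522.65 -177.24   58.43] yaw 89.72 tilt 0.01 F [-1.14  0.39  2.61] w 41.4 q [-0.35  0.58  1.88 -0.    0.68 -1.91]
cup(outer arc), yellow: (array([-1.72, -0.59]), array([-1.6,  0.2]), np.float64(0.4))
```

View pics/w7.png

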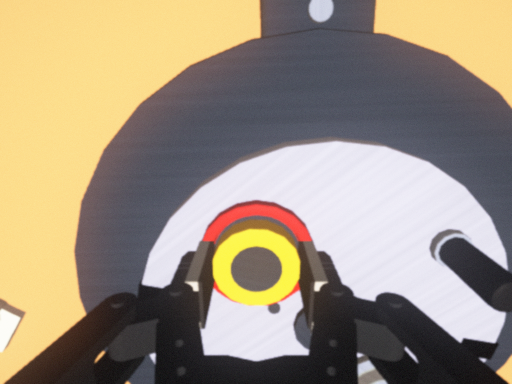

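Request:
carry_out(
  plan=[
    [0, 0, 0, 0, 0, 0, 4.6],
    [0, 0, 0, 0, 0, 0, 5.0],
    [0, 0, 0, 0, 0, 0, 5.6],
    [0, 0, 0, 0, 0, 0, 5.6],
    [0, 0, 0, 0, 0, 0, 5.6],
  ],
)

```text
time: 7.47
eef_pos: [522.6, -177.2, 58.1]
eef_rot: [-2.227, -2.216, 0.0]
ft_force: [-0.5, -0.2, 0.2]
width: 0.656
```

Request:
carry_out(
  plan=[
    [0, 0, -0.3, 0, 0, 0, 5.6],
    [0, 0, -1.2, 0, 0, 0, 5.6],
    [0, 0, -3, 0, 0, 0, 5.6],
    [0, 0, -5, 0, 0, 0, 5.6],
    [0, 0, -6, 0, 0, 0, 5.6],
    [0, 0, -6, 0, 0, 0, 5.6],
    [0, 0, -6, 0, 0, 0, 5.6],
  ],
)

```text
time: 8.05
eef_pos: [523.0, -177.4, 118.9]
eef_rot: [2.226, 2.215, 0.001]
ft_force: [-0.2, 0.1, 0.4]
width: 0.657
```

Run:
```python
from k import *
s=st(); im=read_camera("wrist"); cv2.imwrite("pics/w8.png",im); cv2.imwrite("pics/w8c.png",cv2.resize(im[150:300,170:340],None,fx=4,fy=4,interpolation=cv2.INTER_CUBIC))
```

```text
t 8.05 tcp [ 522.97 -177.38  118.87] yaw 89.72 tilt 0.1 F [-0.16  0.11  0.45] w 56.1 q [-0.35  0.48  1.87 -0.    0.8  -1.91]
```

View pics/w8.png

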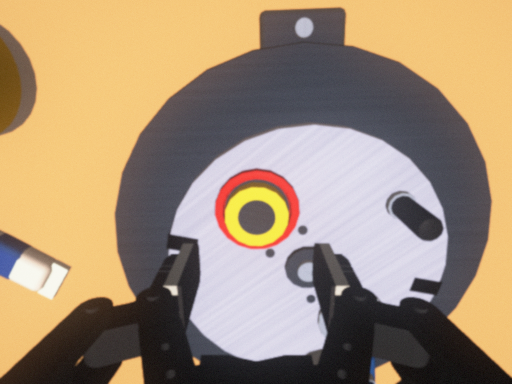

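View pics/w8c.png

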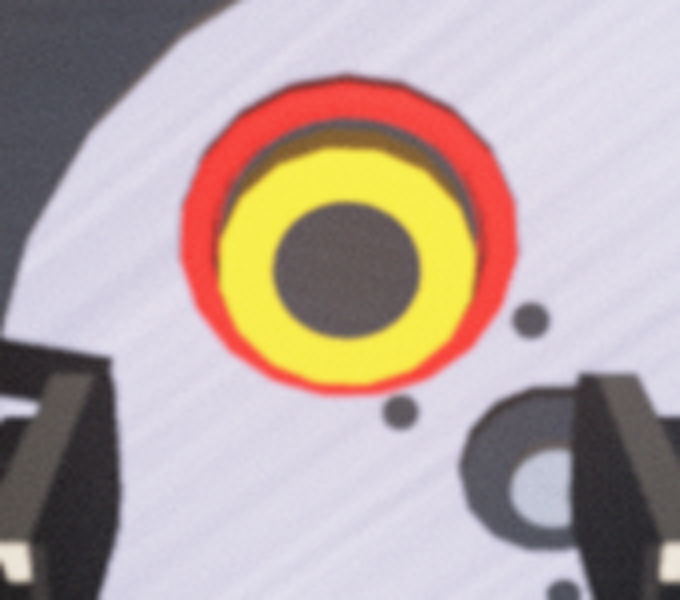

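```bash
cat > seat.py <<'E'
from k import *
import sys
s=sense(); im=read_camera("wrist"); cv2.imwrite(f"pics/{sys.argv[1]}.png",im); W=cam("wrist",s)
hsv=cv2.cvtColor(im,cv2.COLOR_BGR2HSV)
red=cv2.inRange(hsv,(0,120,60),(12,255,255))|cv2.inRange(hsv,(168,120,60),(180,255,255))
cs,_=cv2.findContours(red,cv2.RETR_EXTERNAL,cv2.CHAIN_APPROX_NONE); c=max(cs,key=cv2.contourArea)
yel=cv2.inRange(hsv,(22,120,180),(36,255,255)); cy,_=cv2.findContours(yel,cv2.RETR_EXTERNAL,cv2.CHAIN_APPROX_NONE); cu=cv2.minEnclosingCircle(c)[0]
y=[d for d in cy if cv2.contourArea(d)>300 and np.hypot(*(np.array(cv2.minEnclosingCircle(d)[0])-cu))<25][0]
# black magnet disc
def lsq(c,z):
    P=np.array([toz(W,*p[0],z) for p in cv2.convexHull(c)]); A=np.c_[2*P[:,:2],np.ones(len(P))]; x=np.linalg.lstsq(A,(P[:,:2]**2).sum(1),rcond=None)[0]
    return x[:2],np.sqrt(x[2]+x[0]**2+x[1]**2)
a=lsq(c,60);b=lsq(y,68);print("rim",a,"mag@68",b,"diff",(b[0]-a[0]).round(2), "mag@72 diff",(lsq(y,72)[0]-a[0]).round(2),"ell",cv2.fitEllipse(y),cv2.fitEllipse(c))
E
python3 seat.py w9
```

```text
rim (array([ 521.72201619, -178.57001733]), np.float64(28.82477868908984)) mag@68 (array([ 522.76950858, -178.86075959]), np.float64(21.04326439017296)) diff [ 1.05 -0.29] mag@72 diff [-0.68 -0.28] ell ((255.87295532226562, 217.17726135253906), (58.21696090698242, 62.810279846191406), 90.15911865234375) ((256.35491943359375, 210.33363342285156), (78.23030090332031, 83.07373046875), 90.80220031738281)
```

Run:
```python
from k import *
C=cam("side");S=cam("scene")
print("lever tip",two(C,(207,96),S,(186.6,137.5)))
print("lever low end",two(C,(105/5+195,170/5+85),S,(310/5+130,185/5+125)))
print("pivot",two(C,(158/5+195,298/5+85),S,(340/5+130,300/5+125)))
print("column top",two(C,(110/5+195,190/5+85),S,(240/5+130,240/5+125)))
print("head front top corner",two(C,(290/5+195,205/5+85),S,(362/5+130,215/5+125)))
st(); print(row([545,-56,150],down(np.radians(-51))).round(2))
```

```text
lever tip (array([711.65064118, -78.56102299, 315.19025963]), np.float64(1.819908096065584))
lever low end (array([695.15087853, -81.76483441, 237.07354851]), np.float64(5.808568369030886))
pivot (array([671.45256191, -83.98577787, 148.25653747]), np.float64(0.5161896286073597))
column top (array([ 702.2718873 , -124.57738711,  192.45217706]), np.float64(0.06823457728188626))
head front top corner (array([ 601.25063625, -122.08766655,  170.86894061]), np.float64(30.72506177410043))
t 8.15 tcp [ 522.03 -177.01  117.55] yaw 89.72 tilt 0.06 F [-0.13 -0.6  -0.85] w 56.2 q [-0.35  0.48  1.87 -0.    0.8  -1.91]
[ 1.2080e+01  2.2200e+00 -3.1800e+00 -5.0000e-02  6.0000e-02  1.4072e+02]
```

Request:
carry_out(
  plan=[
    [0.5, 0.1, -1, 0, 0, 6, 4],
    [2, 0.4, -2, 0, 0, 13, 2],
    [4, 0.8, -3, 0, 0, 20, 0],
    [6, 1.2, -3.2, 0, 0, 27, 0],
    [8, 1.6, -3.2, 0, 0, 34, 0],
    [10, 2.0, -3.2, 0, 0, 41, 0],
    [11.5, 2.2, -3.2, 0, 0, 48, 0],
    [12, 2.2, -3.2, 0, 0, 54, 0],
  ],
)

```text
time: 8.82
eef_pos: [544.8, -55.3, 149.0]
eef_rot: [-2.991, -0.956, 0.003]
ft_force: [0.1, -0.6, -0.1]
width: 0.0
```

Request:
carry_out(
  plan=[
    [0, 0, 0, 0, 0, 7, 0],
    [0, 0, 0, 0, 0, 14, 0],
    [0, 0, 0, 0, 0, 21, 0],
    [0, 0, 0, 0, 0, 28, 0],
    [0, 0, 0, 0, 0, 35, 0],
    [0, 0, 0, 0, 0, 42, 0],
    [0, 0, 0, 0, 0, 49, 0],
    [0, 0, 0, 0, 0, 55, 0],
  ],
)

```text
time: 9.48
eef_pos: [544.4, -57.2, 148.9]
eef_rot: [3.095, -0.536, -0.004]
ft_force: [0.2, 0.5, -0.9]
width: 0.001
```

Run:
```python
from k import *
st(); print(row([545,-56,150],down(np.radians(-51))).round(2))
```

```text
t 9.48 tcp [544.39 -57.22 148.85] yaw -19.63 tilt 0.13 F [ 0.2   0.45 -0.95] w 0.1 q [-0.13  0.42  1.86 -0.    0.86  0.22]
[ 1.000e-02 -1.000e-01 -5.000e-02  7.000e-02  1.200e-01  3.137e+01]
```

Request:
carry_out(
  plan=[
    [0, 0, 0, 0, 0, 7, 0],
    [0, 0, 0, 0, 0, 14, 0],
    [0, 0, 0, 0, 0, 21, 0],
    [0, -0.1, 0, 0, 0, 28, 0],
    [0, -0.1, 0, 0, 0, 31, 0],
    [0, -0.1, 0, 0, 0, 31, 0],
    [0, -0.1, 0, 0, 0, 31, 0],
  ],
)

```text
time: 10.07
eef_pos: [544.9, -56.3, 149.2]
eef_rot: [2.845, -1.332, -0.003]
ft_force: [1.2, -0.0, -0.7]
width: -0.0
```

Run:
```python
from k import *
s=st(); im=read_camera("wrist"); cv2.imwrite("pics/w10.png",im); W=cam("wrist",s)
print(proj(W,s["eef_pos"]),proj(W,[518.4,-77.5,96]))
```

```text
t 10.07 tcp [544.91 -56.32 149.2 ] yaw -50.17 tilt 0.1 F [ 1.17 -0.01 -0.68] w -0.0 q [-0.12  0.42  1.86 -0.    0.86  0.75]
[255.05335057 250.98542177] [254.4032536  256.23877827]
```

View pics/w10.png

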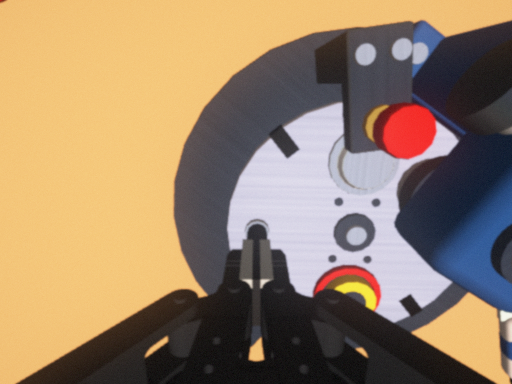

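Run:
```python
from k import *
s=st(); W=cam("wrist",s); sp=np.array([569.2,-138.7])
for n,u,v,z in(("cap",355,233,62),("knob",409,130,155),("slotB in",297,152,52),("slotB out",276,130,52),("slotA in",405,297,52),("slotA out",420,315,52)):
    p=toz(W,u,v,z); d=p[:2]-sp; print(n,p.round(1),np.hypot(*d).round(1),np.degrees(np.arctan2(d[1],d[0])).round(1))
print(row([545,-56,72],down(np.radians(-51))).round(2))
```

```text
t 10.12 tcp [545.01 -56.33 149.38] yaw -50.17 tilt 0.08 F [0.98 0.5  0.16] w -0.1 q [-0.12  0.42  1.86  0.    0.86  0.75]
cap [ 570.8 -138.4   62. ] 1.7 11.6
knob [634.4 -67.6 155. ] 96.5 47.4
slotB in [589.1 -61.   52. ] 80.2 75.6
slotB out [591.4 -37.7  52. ] 103.4 77.6
slotA in [ 553.3 -224.    52. ] 86.8 -100.6
slotA out [ 548.9 -249.4   52. ] 112.5 -100.4
[-0.    0.    7.8   0.06  0.06  0.83]
```

Request:
carry_out(
  plan=[
    [0, 0, 1.5, 0, 0, 0, 0],
    [0, 0, 4, 0, 0, 0, 0],
    [0, 0, 6, 0, 0, 0.5, 0],
    [0, 0, 7.2, 0, 0, 0.5, 0],
    [0, 0, 7.8, 0, 0, 0.5, 0],
    [0, 0, 7.8, 0, 0, 0.5, 0],
  ],
)

```text
time: 10.62
eef_pos: [544.7, -56.3, 70.9]
eef_rot: [2.838, -1.346, -0.004]
ft_force: [0.4, -0.9, -0.3]
width: -0.002
```

Request:
carry_out(
  plan=[
    [0, 0.2, 0, 0, 0, 0, 0],
    [0, 0.4, 0, 0, 0, 0, 0],
    [0, 0.6, 0, 0, 0, 0, 0],
    [0, 0.8, 0, 0, 0, 0, 0],
    [0, 1.0, 0, 0, 0, 0, 0],
    [0, 1.1, 0, 0, 0, 0, 0],
    [0, 1.1, 0, 0, 0, 0, 0],
  ],
)

```text
time: 11.2
eef_pos: [536.8, -63.5, 72.4]
eef_rot: [-2.838, 1.347, -0.0]
ft_force: [0.0, -1.2, 0.5]
width: 0.001
```

Run:
```python
from k import *
s=st(); im=read_camera("wrist"); cv2.imwrite("pics/w11.png",im)
im=read_camera("side");cv2.imwrite("pics/side11.png",cv2.resize(im[85:215,195:335],None,fx=5,fy=5,interpolation=cv2.INTER_CUBIC))
```

```text
t 11.2 tcp [536.81 -63.54  72.45] yaw -50.8 tilt 0.01 F [ 0.01 -1.16  0.48] w 0.1 q [-0.14  0.54  1.91 -0.    0.69  0.75]
```

View pics/w11.png

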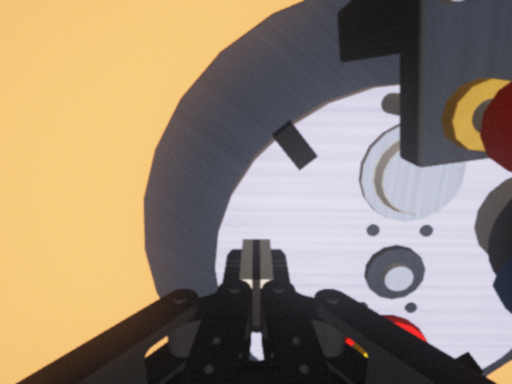

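View pics/side11.png

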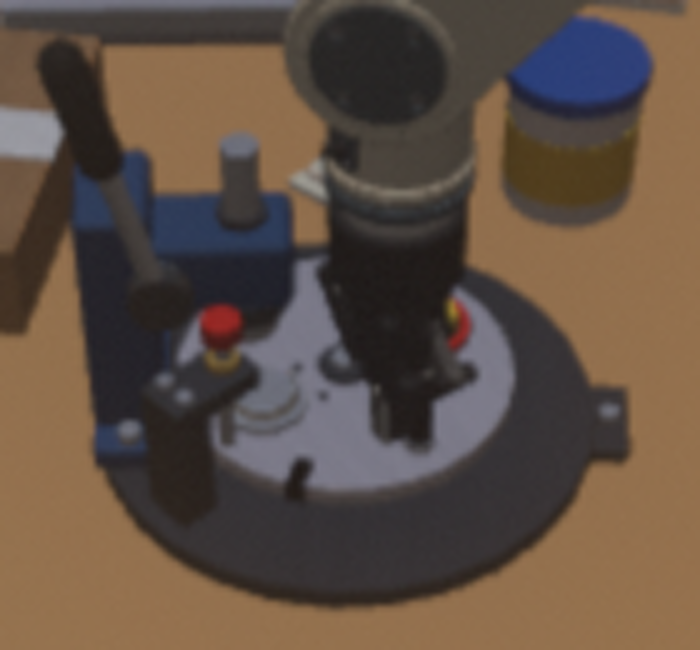

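```bash
cat > arc.py <<'E'
import sys
from k import *
SP=np.array([569.3,-138.6])
def arc():
    s=st(); p=s["eef_pos"]+np.array([.1,.2,.4]); T=R.from_rotvec(s["eef_rot"]); c=T.inv().apply(np.r_[SP,p[2]]-p)
    d=s["eef_pos"][:2]-SP; a=np.degrees(np.arctan2(d[1],d[0]))
    print("c",c.round(1),"r",np.hypot(*d).round(1),"tcp ang",a.round(2),"=> peg ang if touching",round(a+13.4,1),"cup",round(a+103.4,1),"yaw err",round((yaw(T)-(a+13.4+180)+180)%360-180,2))
    F=T.inv().apply(s["ft_force"]);print("F tool",F.round(2))
arc() if len(sys.argv)<2 else None
for d in map(float,sys.argv[1:]):
    r=np.radians(d);x=80*(1-np.cos(r))-19*np.sin(r);y=80*np.sin(r)+19*(1-np.cos(r)); print(d,(x/10).round(2),(y/10).round(2))
E
python3 arc.py; python3 arc.py 0.5 1 1.5 2 2.5 3 3.5 4 5 6 7 8 9 10 11 12 13 14 15 16
```

```text
t 11.3 tcp [537.03 -63.41  72.32] yaw -50.79 tilt 0.01 F [-0.45 -0.75  0.05] w 0.1 q [-0.14  0.54  1.91 -0.    0.69  0.75]
c [78.8 22.7  0. ] r 81.8 tcp ang 113.23 => peg ang if touching 126.6 cup 216.6 yaw err 2.58
F tool [ 0.3   0.82 -0.05]
0.5 -0.02 0.07
1.0 -0.03 0.14
1.5 -0.05 0.21
2.0 -0.06 0.28
2.5 -0.08 0.35
3.0 -0.09 0.42
3.5 -0.1 0.49
4.0 -0.11 0.56
5.0 -0.14 0.7
6.0 -0.15 0.85
7.0 -0.17 0.99
8.0 -0.19 1.13
9.0 -0.2 1.27
10.0 -0.21 1.42
11.0 -0.22 1.56
12.0 -0.22 1.7
13.0 -0.22 1.85
14.0 -0.22 1.99
15.0 -0.22 2.14
16.0 -0.21 2.28
```

Request:
carry_out(
  plan=[
    [0, 0.07, 0, 0, 0, 0, 0],
    [0, 0.14, 0, 0, 0, 0, 0],
    [0, 0.21, 0, 0, 0, 0, 0],
    [0, 0.28, 0, 0, 0, 0, 0],
    [0, 0.35, 0, 0, 0, 0, 0],
    [0, 0.4, 0, 0, 0, 0, 0],
  ],
)

```text
time: 11.8
eef_pos: [534.5, -65.3, 72.2]
eef_rot: [-2.837, 1.347, -0.001]
ft_force: [3.3, 4.9, -2.2]
width: -0.001
```

Request:
carry_out(
  plan=[
    [-0.02, 0.07, 0, 0, 0, -0.5, 0],
    [-0.03, 0.14, 0, 0, 0, -1, 0],
    [-0.05, 0.21, 0, 0, 0, -1.5, 0],
  ],
)

```text
time: 12.05
eef_pos: [532.7, -66.2, 72.2]
eef_rot: [-2.854, 1.309, -0.002]
ft_force: [3.3, 5.5, -2.9]
width: 0.002
```

```bash
python3 arc.py
```

```text
t 12.05 tcp [532.66 -66.18  72.21] yaw -49.27 tilt 0.09 F [ 3.29  5.47 -2.88] w 0.1 q [-0.15  0.54  1.92  0.    0.69  0.71]
c [78.9 19.7 -0. ] r 81.2 tcp ang 116.84 => peg ang if touching 130.2 cup 220.2 yaw err 0.49
F tool [-2.   -6.05  2.89]
```

Request:
carry_out(
  plan=[
    [-0.03, 0.14, 0, 0, 0, -1, 0],
    [-0.08, 0.35, 0, 0, 0, -2.5, 0],
    [-0.11, 0.56, 0, 0, 0, -4, 0],
    [-0.15, 0.78, 0, 0, 0, -5.5, 0],
    [-0.17, 0.99, 0, 0, 0, -7, 0],
    [-0.19, 1.2, 0, 0, 0, -8.5, 0],
    [-0.21, 1.42, 0, 0, 0, -10, 0],
    [-0.22, 1.63, 0, 0, 0, -11.5, 0],
  ],
)

```text
time: 12.72
eef_pos: [518.8, -75.2, 72.2]
eef_rot: [-2.972, 1.015, -0.002]
ft_force: [3.5, 5.3, -2.3]
width: -0.0
```

```bash
python3 arc.py; python3 arc.py 1.8 3.6 5.4 7.2 9 10.8 12.6 14.4; python3 -c "
from k import *
cv2.imwrite('pics/w12.png',read_camera('wrist'))"
```

```text
t 12.72 tcp [518.75 -75.25  72.18] yaw -37.72 tilt 0.08 F [ 3.45  5.32 -2.25] w -0.0 q [-0.17  0.52  1.94  0.    0.67  0.49]
c [78.8 19.4  0. ] r 81.0 tcp ang 128.59 => peg ang if touching 142.0 cup 232.0 yaw err 0.29
F tool [-0.53 -6.32  2.26]
1.8 -0.06 0.25
3.6 -0.1 0.51
5.4 -0.14 0.76
7.2 -0.18 1.02
9.0 -0.2 1.27
10.8 -0.21 1.53
12.6 -0.22 1.79
14.4 -0.22 2.05
```

View pics/w12.png

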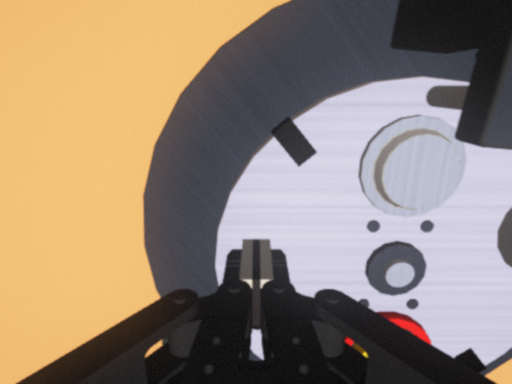

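Request:
carry_out(
  plan=[
    [-0.06, 0.25, 0, 0, 0, -1.8, 0],
    [-0.1, 0.51, 0, 0, 0, -3.6, 0],
    [-0.14, 0.76, 0, 0, 0, -5.4, 0],
    [-0.18, 1.02, 0, 0, 0, -7.2, 0],
    [-0.2, 1.27, 0, 0, 0, -9, 0],
    [-0.21, 1.53, 0, 0, 0, -10.8, 0],
    [-0.22, 1.79, 0, 0, 0, -12.6, 0],
    [-0.22, 2.05, 0, 0, 0, -14.4, 0],
  ],
)

```text
time: 13.43
eef_pos: [504.4, -90.2, 72.2]
eef_rot: [-3.076, 0.635, -0.002]
ft_force: [3.2, 4.7, -1.9]
width: 0.002
```

Request:
carry_out(
  plan=[
    [-0.06, 0.25, 0, 0, 0, -1.8, 0],
    [-0.1, 0.51, 0, 0, 0, -3.6, 0],
    [-0.14, 0.76, 0, 0, 0, -5.4, 0],
    [-0.18, 1.02, 0, 0, 0, -7.2, 0],
    [-0.2, 1.27, 0, 0, 0, -9, 0],
    [-0.21, 1.53, 0, 0, 0, -10.8, 0],
    [-0.22, 1.79, 0, 0, 0, -12.6, 0],
    [-0.22, 2.05, 0, 0, 0, -14.4, 0],
  ],
)

```text
time: 14.1
eef_pos: [494.2, -108.2, 72.2]
eef_rot: [-3.131, 0.245, -0.001]
ft_force: [3.4, 5.2, -2.4]
width: 0.003
```

```bash
python3 arc.py
```

```text
t 14.1 tcp [ 494.2  -108.16   72.19] yaw -8.93 tilt 0.06 F [ 3.38  5.16 -2.45] w 0.3 q [-0.24  0.5   1.98  0.    0.65 -0.08]
c [78.8 18.6  0.1] r 81.0 tcp ang 157.94 => peg ang if touching 171.3 cup 261.3 yaw err -0.27
F tool [ 2.54 -5.62  2.45]
```

Request:
carry_out(
  plan=[
    [-0.06, 0.25, 0, 0, 0, -1.8, 0],
    [-0.1, 0.51, 0, 0, 0, -3.6, 0],
    [-0.14, 0.76, 0, 0, 0, -5.4, 0],
    [-0.18, 1.02, 0, 0, 0, -7.2, 0],
    [-0.2, 1.27, 0, 0, 0, -9, 0],
    [-0.21, 1.53, 0, 0, 0, -10.8, 0],
    [-0.22, 1.79, 0, 0, 0, -12.6, 0],
    [-0.22, 2.05, 0, 0, 0, -14.4, 0],
  ],
)

```text
time: 14.77
eef_pos: [488.8, -128.0, 72.2]
eef_rot: [-3.137, -0.15, -0.001]
ft_force: [2.8, 5.9, -2.2]
width: -0.002
```

Request:
carry_out(
  plan=[
    [-0.06, 0.25, 0, 0, 0, -1.8, 0],
    [-0.1, 0.51, 0, 0, 0, -3.6, 0],
    [-0.14, 0.76, 0, 0, 0, -5.4, 0],
    [-0.18, 1.02, 0, 0, 0, -7.2, 0],
    [-0.2, 1.27, 0, 0, 0, -9, 0],
    [-0.21, 1.53, 0, 0, 0, -10.8, 0],
    [-0.22, 1.79, 0, 0, 0, -12.6, 0],
    [-0.22, 2.05, 0, 0, 0, -14.4, 0],
  ],
)

```text
time: 15.43
eef_pos: [488.2, -148.5, 72.2]
eef_rot: [-3.094, -0.542, -0.0]
ft_force: [1.1, 6.1, -0.4]
width: -0.002
```

```bash
python3 arc.py; python3 -c "
from k import *
cv2.imwrite('pics/w13.png',read_camera('wrist'))"
```

```text
t 15.43 tcp [ 488.18 -148.46   72.19] yaw 19.87 tilt 0.05 F [ 1.05  6.09 -0.36] w -0.2 q [-0.32  0.51  1.97  0.    0.66 -0.67]
c [79.5 18.5  0. ] r 81.7 tcp ang -173.07 => peg ang if touching -159.7 cup -69.7 yaw err -0.46
F tool [ 3.06 -5.37  0.36]
```

View pics/w13.png

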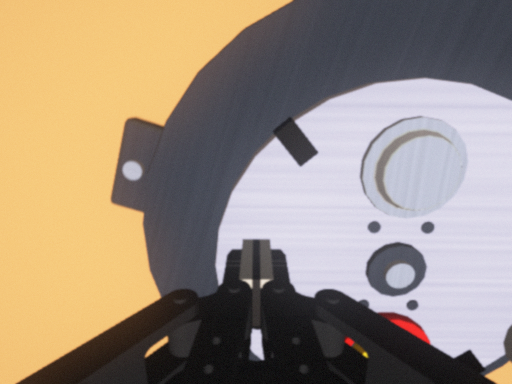

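Request:
carry_out(
  plan=[
    [-0.06, 0.25, 0, 0, 0, -1.8, 0],
    [-0.1, 0.51, 0, 0, 0, -3.6, 0],
    [-0.14, 0.76, 0, 0, 0, -5.4, 0],
    [-0.18, 1.02, 0, 0, 0, -7.2, 0],
    [-0.2, 1.27, 0, 0, 0, -9, 0],
    [-0.21, 1.53, 0, 0, 0, -10.8, 0],
    [-0.22, 1.79, 0, 0, 0, -12.6, 0],
    [-0.22, 2.05, 0, 0, 0, -14.4, 0],
  ],
)

```text
time: 16.15
eef_pos: [492.2, -168.3, 72.1]
eef_rot: [-3.001, -0.924, 0.002]
ft_force: [-0.5, 6.7, 2.2]
width: 0.002
```

Request:
carry_out(
  plan=[
    [-0.06, 0.25, 0, 0, 0, -1.8, 0],
    [-0.1, 0.51, 0, 0, 0, -3.6, 0],
    [-0.14, 0.76, 0, 0, 0, -5.4, 0],
    [-0.18, 1.02, 0, 0, 0, -7.2, 0],
    [-0.2, 1.27, 0, 0, 0, -9, 0],
    [-0.21, 1.53, 0, 0, 0, -10.8, 0],
    [-0.22, 1.79, 0, 0, 0, -12.6, 0],
    [-0.22, 2.05, 0, 0, 0, -14.4, 0],
  ],
)

```text
time: 16.82
eef_pos: [501.2, -186.4, 71.9]
eef_rot: [-2.86, -1.293, 0.004]
ft_force: [-3.8, 4.9, 4.1]
width: -0.0
```

```bash
python3 arc.py; python3 arc.py .8 1.6 2.4 3.2 4.0 4.8 5.6 6.4
```

```text
t 16.82 tcp [ 501.18 -186.42   71.93] yaw 48.65 tilt 0.21 F [-3.8   4.91  4.07] w -0.0 q [-0.38  0.54  1.92  0.    0.69 -1.23]
c [80.7 19.6 -0.1] r 83.2 tcp ang -144.93 => peg ang if touching -131.5 cup -41.5 yaw err 0.18
F tool [ 1.17 -6.1  -4.05]
0.8 -0.03 0.11
1.6 -0.05 0.22
2.4 -0.07 0.34
3.2 -0.09 0.45
4.0 -0.11 0.56
4.8 -0.13 0.68
5.6 -0.15 0.79
6.4 -0.16 0.9
```

Request:
carry_out(
  plan=[
    [-0.05, 0.25, 0, 0, 0, -1.8, 0],
    [-0.09, 0.51, 0, 0, 0, -3.6, 0],
    [-0.13, 0.76, 0, 0, 0, -5.4, 0],
    [-0.16, 1.02, 0, 0, 0, -7.2, 0],
    [-0.17, 1.27, 0, 0, 0, -9, 0],
    [-0.18, 1.53, 0, 0, 0, -10.8, 0],
    [-0.18, 1.79, 0, 0, 0, -12.6, 0],
    [-0.18, 2.0, 0, 0, 0, -14, 0],
  ],
)

```text
time: 17.48
eef_pos: [514.2, -201.3, 71.7]
eef_rot: [-2.68, -1.632, 0.005]
ft_force: [-5.5, 0.7, 3.8]
width: 0.005
```

```bash
python3 arc.py; python3 -c "
from k import *
cv2.imwrite('pics/w14.png',read_camera('wrist'))
im=read_camera('side');cv2.imwrite('pics/side14.png',cv2.resize(im[85:215,195:335],None,fx=5,fy=5,interpolation=cv2.INTER_CUBIC))"
```

```text
t 17.48 tcp [ 514.25 -201.34   71.74] yaw 62.66 tilt 0.28 F [-5.51  0.69  3.78] w 0.4 q [-0.39  0.55  1.88 -0.    0.71 -1.49]
c [80.8 20.1 -0.2] r 83.5 tcp ang -131.27 => peg ang if touching -117.9 cup -27.9 yaw err 0.53
F tool [-1.92 -5.23 -3.75]
```

View pics/w14.png

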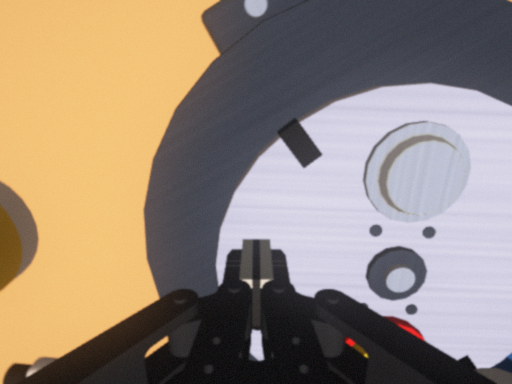

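View pics/side14.png

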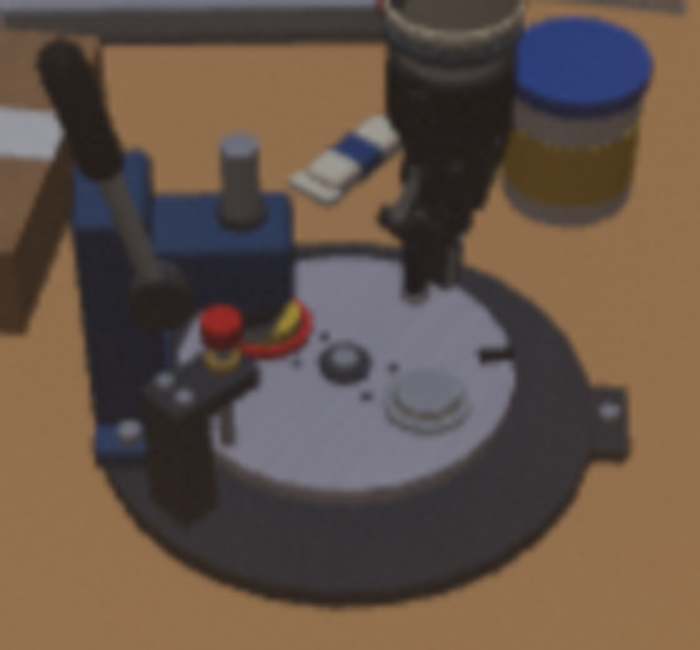

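Request:
carry_out(
  plan=[
    [-0.03, 0.14, 0, 0, 0, -1, 0],
    [-0.06, 0.28, 0, 0, 0, -2, 0],
    [-0.09, 0.42, 0, 0, 0, -3, 0],
    [-0.11, 0.56, 0, 0, 0, -4, 0],
    [-0.13, 0.7, 0, 0, 0, -5, 0],
    [-0.14, 0.85, 0, 0, 0, -6, 0],
    [-0.16, 0.99, 0, 0, 0, -7, 0],
    [-0.17, 1.13, 0, 0, 0, -8, 0],
  ],
)

```text
time: 18.25
eef_pos: [523.6, -208.4, 71.7]
eef_rot: [-2.561, -1.814, 0.005]
ft_force: [-6.3, -1.0, 2.1]
width: -0.002
```

Request:
carry_out(
  plan=[
    [-0.03, 0.14, 0, 0, 0, -1, 0],
    [-0.06, 0.28, 0, 0, 0, -2, 0],
    [-0.09, 0.42, 0, 0, 0, -3, 0],
    [-0.11, 0.56, 0, 0, 0, -4, 0],
    [-0.13, 0.7, 0, 0, 0, -5, 0],
    [-0.14, 0.85, 0, 0, 0, -6, 0],
    [-0.16, 0.99, 0, 0, 0, -7, 0],
  ],
)

```text
time: 18.83
eef_pos: [532.4, -213.5, 71.6]
eef_rot: [-2.446, -1.967, 0.005]
ft_force: [-7.0, -2.8, 2.6]
width: 0.0
```

```bash
python3 arc.py
```

```text
t 18.83 tcp [ 532.41 -213.48   71.6 ] yaw 77.62 tilt 0.24 F [-6.96 -2.81  2.56] w 0.0 q [-0.4   0.58  1.83 -0.    0.74 -1.75]
c [80.8 19.9 -0.1] r 83.5 tcp ang -116.23 => peg ang if touching -102.8 cup -12.8 yaw err 0.45
F tool [-4.24 -6.21 -2.54]
```

Request:
carry_out(
  plan=[
    [-0.02, 0.1, 0, 0, 0, -0.7, 0],
    [-0.04, 0.2, 0, 0, 0, -1.4, 0],
    [-0.06, 0.3, 0, 0, 0, -2.1, 0],
    [-0.08, 0.4, 0, 0, 0, -2.8, 0],
    [-0.1, 0.5, 0, 0, 0, -3.5, 0],
  ],
)

```text
time: 19.25
eef_pos: [537.1, -215.7, 71.6]
eef_rot: [-2.385, -2.041, 0.005]
ft_force: [-6.3, -3.6, 1.8]
width: 0.004
```

Request:
carry_out(
  plan=[
    [-0.02, 0.1, 0, 0, 0, -0.7, 0],
    [-0.04, 0.2, 0, 0, 0, -1.4, 0],
    [-0.06, 0.3, 0, 0, 0, -2.1, 0],
    [-0.08, 0.4, 0, 0, 0, -2.8, 0],
  ],
)

```text
time: 19.58
eef_pos: [541.0, -217.2, 71.6]
eef_rot: [-2.334, -2.098, 0.005]
ft_force: [-6.9, -4.3, 0.4]
width: -0.002
```

Request:
carry_out(
  plan=[
    [-0.02, 0.1, 0, 0, 0, -0.7, 0],
    [-0.04, 0.2, 0, 0, 0, -1.4, 0],
    [-0.06, 0.3, 0, 0, 0, -2.1, 0],
    [-0.08, 0.4, 0, 0, 0, -2.8, 0],
  ],
)

```text
time: 19.92
eef_pos: [545.0, -218.5, 71.6]
eef_rot: [-2.282, -2.155, 0.004]
ft_force: [-6.0, -4.5, 0.5]
width: -0.001
```

```bash
python3 arc.py
```

```text
t 19.92 tcp [ 544.96 -218.5    71.57] yaw 86.71 tilt 0.22 F [-5.97 -4.5   0.51] w -0.1 q [-0.4   0.59  1.8  -0.    0.75 -1.91]
c [81.  19.6 -0.1] r 83.5 tcp ang -106.94 => peg ang if touching -93.5 cup -3.5 yaw err 0.25
F tool [-4.84 -5.71 -0.48]
```

Request:
carry_out(
  plan=[
    [-0.06, 0.1, 0, 0, 0, -0.7, 0],
    [-0.12, 0.2, 0, 0, 0, -1.4, 0],
    [-0.16, 0.3, 0, 0, 0, -2.1, 0],
  ],
)

```text
time: 20.17
eef_pos: [547.9, -219.5, 71.5]
eef_rot: [-2.242, -2.195, 0.003]
ft_force: [-4.1, 0.0, 1.0]
width: -0.001
```

```bash
python3 arc.py
```

```text
t 20.17 tcp [ 547.86 -219.5    71.54] yaw 88.79 tilt 0.24 F [-4.07  0.01  1.03] w -0.1 q [-0.4   0.59  1.79 -0.    0.76 -1.95]
c [81.1 19.6  0. ] r 83.7 tcp ang -104.84 => peg ang if touching -91.4 cup -1.4 yaw err 0.24
F tool [-0.08 -4.07 -1.02]
```

Request:
carry_out(
  plan=[
    [-0.03, 0.1, 0, 0, 0, -0.7, 0],
    [-0.06, 0.2, 0, 0, 0, -1.4, 0],
    [-0.09, 0.3, 0, 0, 0, -2.1, 0],
  ],
)

```text
time: 20.42
eef_pos: [550.9, -220.3, 71.5]
eef_rot: [-2.201, -2.236, 0.003]
ft_force: [-5.1, 0.8, 0.9]
width: 0.003
```

Request:
carry_out(
  plan=[
    [-0.02, 0.07, 0, 0, 0, -0.5, 0],
    [-0.04, 0.14, 0, 0, 0, -1, 0],
    [-0.06, 0.21, 0, 0, 0, -1.5, 0],
  ],
)

```text
time: 20.67
eef_pos: [553.0, -220.8, 71.5]
eef_rot: [-2.172, -2.265, 0.003]
ft_force: [-5.5, 0.8, 1.3]
width: -0.001
```

```bash
python3 arc.py;  python3 -c "
from k import *
cv2.imwrite('pics/w15.png',read_camera('wrist'))
im=read_camera('side');cv2.imwrite('pics/side15.png',cv2.resize(im[85:215,195:335],None,fx=5,fy=5,interpolation=cv2.INTER_CUBIC))"
```

```text
t 20.67 tcp [ 552.98 -220.79   71.53] yaw 92.39 tilt 0.24 F [-5.47  0.78  1.32] w -0.1 q [-0.4   0.6   1.78 -0.    0.77 -2.01]
c [81.2 19.6  0. ] r 83.8 tcp ang -101.23 => peg ang if touching -87.8 cup 2.2 yaw err 0.22
F tool [ 1.01 -5.43 -1.29]
```

View pics/side15.png

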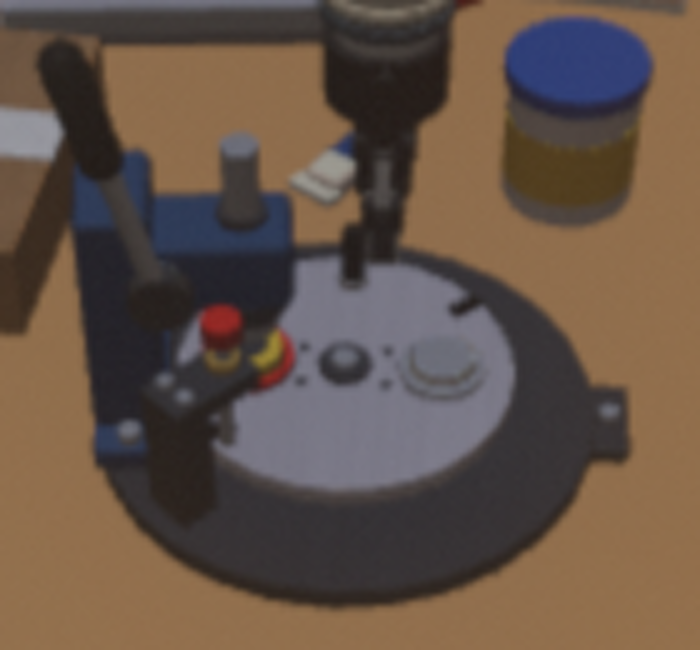

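Request:
carry_out(
  plan=[
    [-0.01, 0.07, 0, 0, 0, -0.5, 0],
    [-0.02, 0.14, 0, 0, 0, -1, 0],
  ],
)

```text
time: 20.93
eef_pos: [554.5, -221.1, 71.5]
eef_rot: [-2.152, -2.284, 0.003]
ft_force: [-5.5, -0.0, 0.0]
width: -0.002
```

Request:
carry_out(
  plan=[
    [-0.02, 0.07, 0, 0, 0, -0.5, 0],
    [-0.03, 0.14, 0, 0, 0, -1, 0],
  ],
)

```text
time: 21.1
eef_pos: [556.0, -221.4, 71.6]
eef_rot: [-2.132, -2.303, 0.003]
ft_force: [-6.5, 0.2, 0.3]
width: 0.0
```

```bash
python3 arc.py
```

```text
t 21.1 tcp [ 555.99 -221.39   71.56] yaw 94.4 tilt 0.21 F [-6.51  0.24  0.3 ] w 0.0 q [-0.4   0.6   1.77 -0.    0.77 -2.05]
c [81.3 19.5  0. ] r 83.9 tcp ang -99.13 => peg ang if touching -85.7 cup 4.3 yaw err 0.13
F tool [ 0.74 -6.47 -0.28]
```

Close now; single 0.4° steps.

Request:
carry_out(
  plan=[
    [-0.01, 0.06, 0, 0, 0, -0.4, 0],
    [-0.02, 0.11, 0, 0, 0, -0.8, 0],
  ],
)

```text
time: 21.27
eef_pos: [557.1, -221.6, 71.5]
eef_rot: [-2.116, -2.318, 0.003]
ft_force: [-4.6, -0.9, 0.2]
width: 0.002
```

Request:
carry_out(
  plan=[
    [-0.01, 0.06, 0, 0, 0, -0.4, 0],
    [-0.02, 0.11, 0, 0, 0, -0.8, 0],
  ],
)

```text
time: 21.43
eef_pos: [558.3, -221.7, 71.5]
eef_rot: [-2.1, -2.332, 0.003]
ft_force: [-4.1, -1.0, 0.4]
width: 0.001
```

```bash
python3 arc.py
```

```text
t 21.43 tcp [ 558.25 -221.74   71.53] yaw 95.99 tilt 0.2 F [-4.15 -1.    0.4 ] w 0.0 q [-0.4   0.61  1.77 -0.    0.77 -2.07]
c [81.3 19.6  0. ] r 83.9 tcp ang -97.57 => peg ang if touching -84.2 cup 5.8 yaw err 0.16
F tool [-0.56 -4.23 -0.38]
```

Request:
carry_out(
  plan=[
    [-0.01, 0.06, 0, 0, 0, -0.4, 0],
  ],
)

```text
time: 21.52
eef_pos: [558.9, -221.8, 71.6]
eef_rot: [-2.092, -2.34, 0.003]
ft_force: [-5.2, -0.4, 0.1]
width: 0.002
```

```bash
python3 arc.py;  python3 -c "
from k import *
im=read_camera('side');cv2.imwrite('pics/side16.png',cv2.resize(im[85:215,195:335],None,fx=5,fy=5,interpolation=cv2.INTER_CUBIC))"
```

```text
t 21.52 tcp [ 558.88 -221.8    71.56] yaw 96.4 tilt 0.2 F [-5.18 -0.42  0.08] w 0.1 q [-0.4   0.61  1.77 -0.    0.77 -2.08]
c [81.3 19.5  0. ] r 83.8 tcp ang -97.14 => peg ang if touching -83.7 cup 6.3 yaw err 0.14
F tool [ 0.16 -5.2  -0.06]
```

View pics/side16.png

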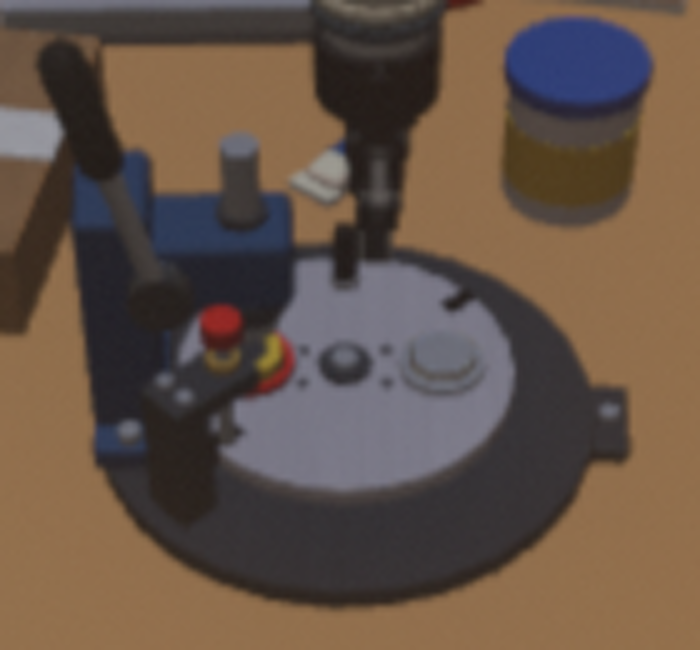

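Request:
carry_out(
  plan=[
    [-0.01, 0.06, 0, 0, 0, -0.4, 0],
  ],
)

```text
time: 21.65
eef_pos: [559.5, -221.9, 71.6]
eef_rot: [-2.084, -2.347, 0.003]
ft_force: [-5.5, -1.0, 0.4]
width: 0.005
```

Request:
carry_out(
  plan=[
    [-0.01, 0.06, 0, 0, 0, -0.4, 0],
  ],
)

```text
time: 21.73
eef_pos: [560.2, -222.0, 71.6]
eef_rot: [-2.076, -2.354, 0.003]
ft_force: [-6.4, -1.8, 1.1]
width: -0.003
```

Request:
carry_out(
  plan=[
    [-0.01, 0.05, 0, 0, 0, -0.35, 0],
  ],
)

```text
time: 21.82
eef_pos: [560.7, -222.0, 71.6]
eef_rot: [-2.069, -2.361, 0.003]
ft_force: [-5.3, -1.2, 0.4]
width: 0.003
```

```bash
python3 arc.py;  python3 -c "
from k import *
im=read_camera('side');cv2.imwrite('pics/side17.png',cv2.resize(im[85:215,195:335],None,fx=5,fy=5,interpolation=cv2.INTER_CUBIC))"
```

```text
t 21.82 tcp [ 560.74 -222.03   71.56] yaw 97.55 tilt 0.18 F [-5.31 -1.24  0.44] w 0.3 q [-0.4   0.61  1.76 -0.    0.77 -2.1 ]
c [81.4 19.3  0. ] r 83.9 tcp ang -95.86 => peg ang if touching -82.5 cup 7.5 yaw err 0.01
F tool [-0.53 -5.42 -0.42]
```

View pics/side17.png

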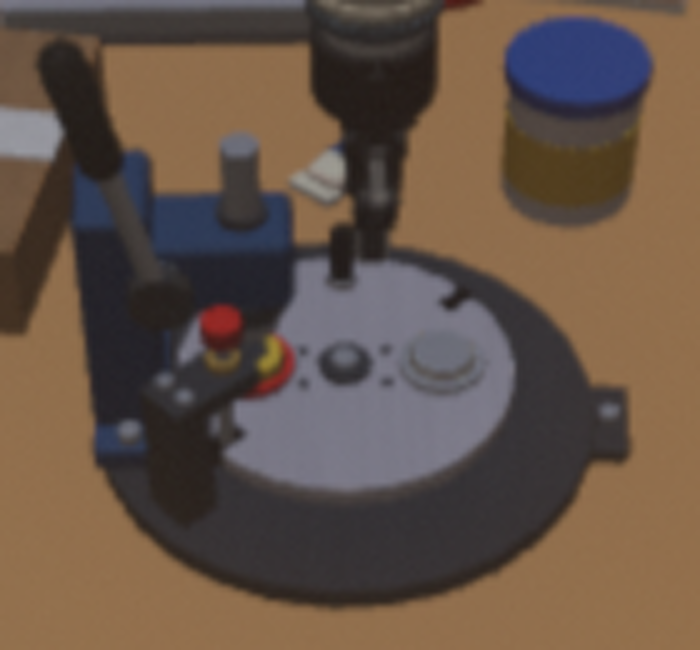

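Request:
carry_out(
  plan=[
    [-0.01, 0.05, 0, 0, 0, -0.35, 0],
  ],
)

```text
time: 21.95
eef_pos: [562.3, -222.1, 71.8]
eef_rot: [-2.063, -2.368, 0.001]
ft_force: [-2.1, 0.2, -0.8]
width: 0.001
```

Request:
carry_out(
  plan=[
    [-0.01, 0.05, 0, 0, 0, -0.35, 0],
  ],
)

```text
time: 22.03
eef_pos: [563.3, -222.2, 72.0]
eef_rot: [-2.056, -2.376, 0.0]
ft_force: [-2.2, -0.7, -1.2]
width: 0.001
```

Request:
carry_out(
  plan=[
    [-0.01, 0.05, 0, 0, 0, -0.35, 0],
  ],
)

```text
time: 22.12
eef_pos: [563.4, -222.2, 72.0]
eef_rot: [-2.047, -2.382, 0.001]
ft_force: [-5.0, -1.4, -0.7]
width: 0.004
```

```bash
python3 arc.py;  python3 -c "
from k import *
im=read_camera('side');cv2.imwrite('pics/side18.png',cv2.resize(im[135:185,215:265],None,fx=12,fy=12,interpolation=cv2.INTER_CUBIC))"
```

```text
t 22.12 tcp [ 563.39 -222.2    71.95] yaw 98.64 tilt 0.06 F [-4.97 -1.4  -0.73] w 0.4 q [-0.4   0.61  1.76 -0.    0.77 -2.12]
c [81.6 18.3 -0. ] r 83.8 tcp ang -94.04 => peg ang if touching -80.6 cup 9.4 yaw err -0.71
F tool [-0.64 -5.12  0.74]
```

View pics/side18.png

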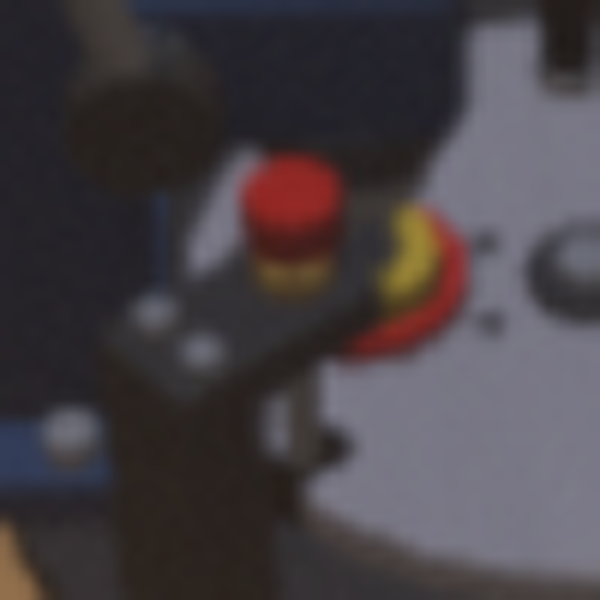

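Run:
```python
from k import *
def knob(im,x0,y0):
    hsv=cv2.cvtColor(im,cv2.COLOR_BGR2HSV); m=cv2.inRange(hsv,(0,150,60),(8,255,255))|cv2.inRange(hsv,(172,150,60),(180,255,255))
    m=m[142:165,232:247]; ys,xs=np.nonzero(m); return len(ys),xs.mean()+232,ys.min()+142,ys.mean()+142,ys.max()+142
print(knob(cv2.imread("pics/side0.png"),0,0)); print(knob(read_camera("side"),0,0)); st()
C=cam("side"); print(proj(C,[634,-70,155]),proj(C,[634,-70,147]))
```

```text
(51, np.float64(238.8235294117647), np.int64(146), np.float64(149.37254901960785), np.int64(153))
(51, np.float64(239.41176470588235), np.int64(148), np.float64(152.19607843137254), np.int64(163))
t 22.22 tcp [ 563.36 -222.19   71.99] yaw 98.64 tilt 0.06 F [-4.57 -2.22 -0.83] w -0.1 q [-0.4   0.61  1.76 -0.    0.77 -2.12]
[238.86270285 146.92280786] [238.97032986 149.03367411]
```

Request:
carry_out(
  plan=[
    [0, -0.2, 0, 0, 0, 0, 0],
    [0, -0.6, 0, 0, 0, 0, 0],
    [0, -1.2, 0, 0, 0, 0, 0],
    [0, -2, 0, 0, 0, 0, 0],
    [0, -2.5, 0, 0, 0, 0, 0],
    [0, -2.5, -0.5, 0, 0, 0, 0],
  ],
)

```text
time: 22.72
eef_pos: [537.0, -225.7, 76.5]
eef_rot: [-2.047, -2.38, 0.001]
ft_force: [-1.0, -1.2, -0.2]
width: 0.0
```

Request:
carry_out(
  plan=[
    [0, 0, -1.5, 0, 0, 0, 0],
    [0, -0.5, -4, 0, 0, 0, 0],
    [0, -2, -7, 0, 0, 0, 0],
    [0, -4, -9, 0, 0, 0, 0],
    [0, -6, -10, 0, 0, 0, 0],
    [0, -7, -10, 0, 0, 0, 0],
    [0, -7, -10, 0, 0, 0, 0],
  ],
)

```text
time: 23.3
eef_pos: [468.4, -236.6, 177.8]
eef_rot: [2.05, 2.38, 0.0]
ft_force: [-0.3, 0.2, -1.0]
width: -0.001
```

Run:
```python
from k import *
st(); im=read_camera("side"); cv2.imwrite("pics/side19.png",im)
hsv=cv2.cvtColor(im,cv2.COLOR_BGR2HSV); m=cv2.inRange(hsv,(0,150,60),(8,255,255))|cv2.inRange(hsv,(172,150,60),(180,255,255))
m=m[142:158,232:247]; ys,xs=np.nonzero(m); print("knob",ys.min()+142,ys.mean()+142,ys.max()+142)
cv2.imwrite("pics/side19c.png",cv2.resize(im[85:215,195:335],None,fx=5,fy=5,interpolation=cv2.INTER_CUBIC)); cv2.imwrite("pics/w19.png",read_camera("wrist"))
cv2.imwrite("pics/sc19.png",cv2.resize(read_camera("scene")[125:240,130:270],None,fx=5,fy=5,interpolation=cv2.INTER_CUBIC))
```

```text
t 23.3 tcp [ 468.36 -236.55  177.75] yaw 98.54 tilt 0.02 F [-0.33  0.16 -1.05] w -0.1 q [-0.49  0.35  1.89 -0.    0.9  -2.21]
knob 148 151.54166666666666 156
```

View pics/side19c.png

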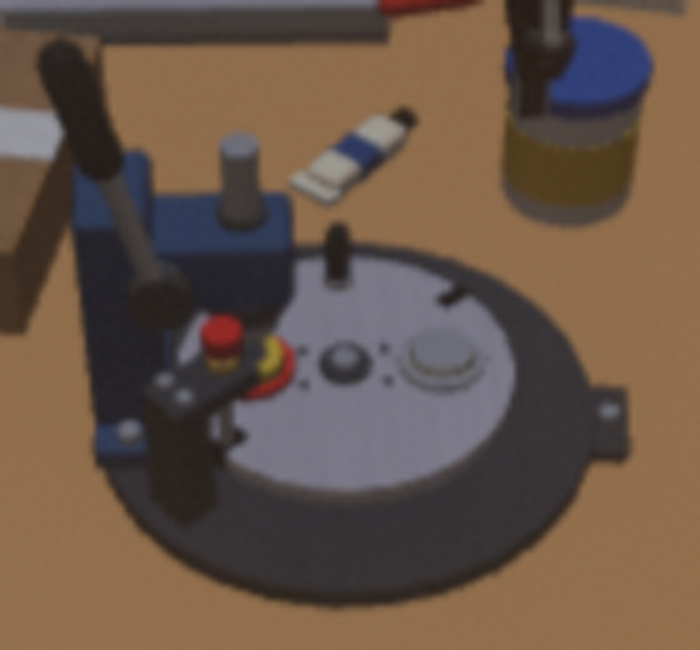

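View pics/w19.png

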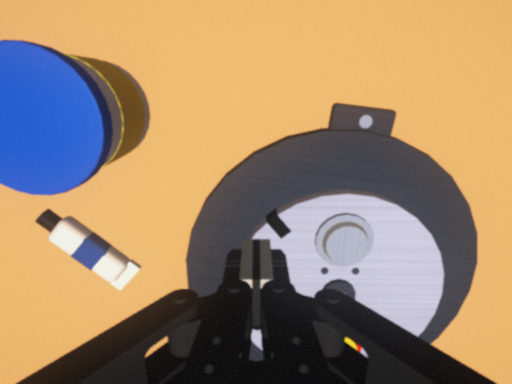

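View pics/sc19.png

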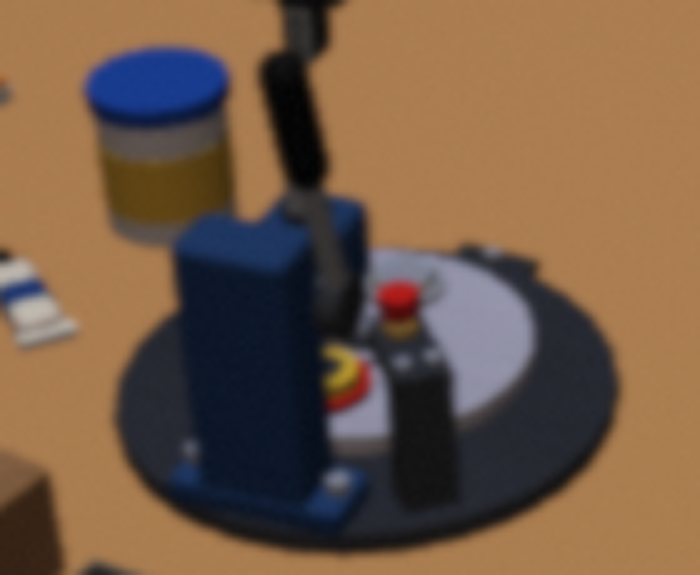

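Run:
```python
from k import *
S=cam("scene")
def k(im):
    hsv=cv2.cvtColor(im,cv2.COLOR_BGR2HSV); m=cv2.inRange(hsv,(0,150,60),(8,255,255))|cv2.inRange(hsv,(172,150,60),(180,255,255))
    m=m[178:192,205:214]; ys,xs=np.nonzero(m); return xs.mean()+205,ys.min()+178,ys.mean()+178,ys.max()+178
im=read_camera("scene"); print(k(cv2.imread("pics/scene0.png")),k(im),proj(S,[634,-70,155]),proj(S,[634,-70,147]))
cv2.imwrite("pics/sc20.png",cv2.resize(im[180:215,180:225],None,fx=14,fy=14,interpolation=cv2.INTER_CUBIC))
```

```text
(np.float64(208.32142857142858), np.int64(178), np.float64(182.10714285714286), np.int64(186)) (np.float64(209.26666666666668), np.int64(182), np.float64(184.93333333333334), np.int64(188)) [209.22810723 177.74180401] [209.38552834 180.14687953]
```

View pics/sc20.png

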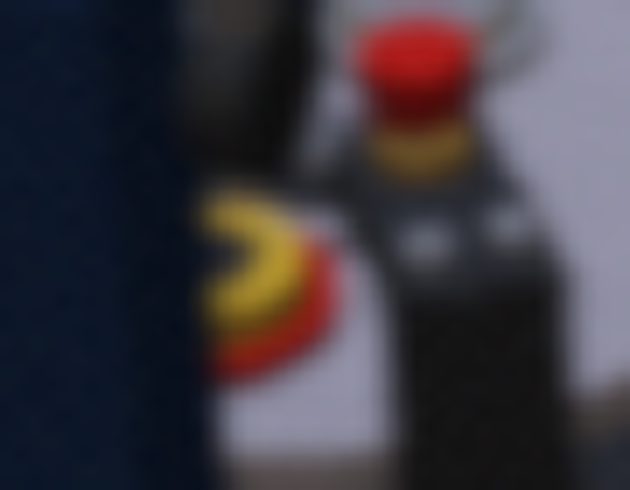

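```bash
python3 -c "
from station import *
print(sign_off()); print(sense()['time'])"
```

```text
the job is handed in; nothing more can be done
None
the job is handed in; nothing more can be done
```

I laid the middle-sized yellow magnet back in the red die cup. Then I pushed the die table about 148° anticlockwise by its peg until the index pin dropped. I backed the arm clear and signed off at about 23.5 s. The sign-off reports no verdict.

- **Seating:** after release, the wrist view put the magnet about 1 mm from the cup centre, with its size matching the seated height. After the turn the part was half hidden by the column. The visible part still sat flat in the rim, and I did not re-measure it there.
- **Force:** the push readings stayed around 4–8 N. I read force only at the end of each short move, so a brief peak in between would not show.
- **Lock:** the push fell to about 2 N, then the table stopped and it rose to 5 N, so I stopped there. In the side view the red knob dropped about 2.1 pixels, which matches 8 mm of pin travel. The scene view agreed roughly, but its before picture was muddied by other red nearby.
- **Final angle:** my estimates put the cup 7–9° from +x. Allowing for a rough reading of the base's own direction, it could be about 10.5° (0.18 rad), against the 0.25 rad limit.
- **Camera disagreement:** the wrist camera read 1.5 mm off along the jaw axis, and I corrected for that by comparing the cup with the held magnet.
- **Bystanders:** I saw no contact with any of them. The glue pot and paint tube look unmoved in the last pictures; I did not re-measure the badges, jar, shaker or brush.

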